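# Stack the test weights on the loading stand

### The job

Load the stand for the next test: stack the four round steel weights on its platen in order of width, the widest at the bottom and the narrowest on top, each one upright and seated squarely over the spigot of the one below (the first over the platen's spigot). Leave the other things on the bench where they are.

Things in the scene. Friction and masses are not known exactly. Their poses are not given: they have to be found in the camera images.
- platen (a point): Fixed loading stand: grey square foot 84 x 84 x 9 mm with four screw heads (tops 12 mm above the bench) and a round steel platen 66 mm in diameter whose flat top is 16 mm above the bench. This point is the centre of the platen's top face, z up. A centring spigot stands on it: 16 mm in diameter at its foot, tapering to 10 mm, 5 mm high.
- w64_center (a point): The widest weight: upright turned-steel cylinder 64 mm in diameter, body 30 mm high, fine groove near its foot. Spigot on top: 16 mm in diameter tapering to 10, 5 mm high. Recess below: 24 mm in diameter, 8 mm deep, drops over a spigot with 4 mm play all round. This point: on the axis, 15 mm above the underside; z up. Grasp across the diameter. About 0.7 kg.
- w54_center (a point): The second widest weight: upright turned-steel cylinder 54 mm in diameter, body 30 mm high, fine groove near its foot. Spigot on top: 16 mm in diameter tapering to 10, 5 mm high. Recess below: 24 mm in diameter, 8 mm deep, drops over a spigot with 4 mm play all round. This point: on the axis, 15 mm above the underside; z up. Grasp across the diameter. About 0.5 kg.
- w44_center (a point): The second narrowest weight: upright turned-steel cylinder 44 mm in diameter, body 30 mm high, fine groove near its foot. Spigot on top: 16 mm in diameter tapering to 10, 5 mm high. Recess below: 24 mm in diameter, 8 mm deep, drops over a spigot with 4 mm play all round. This point: on the axis, 15 mm above the underside; z up. Grasp across the diameter. About 0.3 kg.
- w34_center (a point): The narrowest weight: upright turned-steel cylinder 34 mm in diameter, body 30 mm high, fine groove near its foot. Spigot on top: 16 mm in diameter tapering to 10, 5 mm high. Recess below: 24 mm in diameter, 8 mm deep, drops over a spigot with 4 mm play all round. This point: on the axis, 15 mm above the underside; z up. Grasp across the diameter. About 0.2 kg.
- pick_glass_center (a point): Bystander: black folding pick glass standing open, 38 x 36 x 40 mm. This point is its middle, 20 mm up.
- tape_measure_center (a point): Bystander: yellow pocket tape measure standing on edge, 32 x 67 x 55 mm. This point is about its middle, 27 mm up. It marks the left end of the work area: left of and beyond it stands a tall machine with a reel (solid, fixed, at x above 0.45 for y above 0.15), so swing in from the left close to the base.
- tally_counter_center (a point): Bystander: round grey tally counter with finger ring, 68 x 42 x 21 mm. This point is its middle, 10 mm up.
- tape_roll_center (a point): Bystander: roll of tape lying flat, 67 mm in diameter, 19 mm high. This point is its middle, 9.5 mm up.
Not all that is in view belongs to the job. Leave any turquoise look-alike of the part that bears w34_center alone.

How it is judged:
By the outcome, as a careful person would: the job done as asked, in the order asked, and still so for the second after the job is handed in, with the robot touching nothing.
It also fails if it takes over 104 s, if anything falls off the work surface, if the arm or the gripper's body presses on something with over 40 N, if the wrist force passes 120 N, or if a joint passes its speed limit or range.

### The arm

A 6-joint arm with a two-finger parallel gripper is mounted at the origin on a cart in front of the work surface, level with it; the furniture and walls round the work are solid. World frame = base frame: x ahead of the robot, y to its left, z up, the work surface at z = 0. Lengths are in m, angles in rad, forces in N, time in s.
With the tool pointing down it reaches from about 0.4 to 0.925 m from the base axis. Payload 12.5 kg.
Tool frame: the origin (TCP) lies at the very end of the fingers, on their centre line; the grasp point (between the pads) lies 19 mm behind it; y points along the fingers, z is the direction in which the jaws open and shut, and the axes are right-handed (so a half turn about y gives the same grasp; the last joint's range is limited). The gripper opens to 95 mm and grips with 3 to 60 N. Pads are 20 mm wide; open, the fingers measure 119 mm over their backs; the gripper's body (75 mm by 180 mm) begins 59 mm behind the grasp point.
Start: joints at [1.202, 0.491, 1.559, -0, 1.092, -0.106], TCP at [0.162, 0.604, 0.215] pointing down, gripper open.
Joint ranges: [-3.1, 3.1], [-0.84, 2.19], [0.05, 2.79], [-1.13, 4.28], [0.06, 2.93], [-2.69, 2.69]. Speed limits (rad/s): [2.22, 2.22, 2.79, 3.14, 3.14, 3.14].

### API

Orientations are given as a rotation vector (axis times angle).
In Python, from bench import get_obs, camera, sign_off gives the robot as it stands.
- The arm moves only by the tool servo_tool, never from a script. Its argument "series" is a list of rows, each a list of 3 entries, a list of its own where there are three numbers: the shift along the world's x, y, z each as a share of 0.1 m, from -1 to 1, then the turn, a rotation vector about the world's x, y, z each as a share of 30 degrees, from -1 to 1, then the finger opening in mm, from 0 to 95.1. In form: [[[tx, ty, tz], [wx, wy, wz], claw], ...]. A call has 1 to 12 rows; each row is the pose to reach, as a shift and turn from the pose commanded when the call began; what a row does not reach only later rows make up. A row lasts 1/10 s, in which the tool goes at most 50 mm and 8.59 degrees, less where a joint would pass 70% of its speed; a pose out of reach is approached as far as the arm can. A call with a number of a shift or a turn outside -1 to 1 is refused whole. A call with a gripper value outside its range is refused whole. The fingers move at their own pace and stop on an object; "squeeze" is the grip in N (left out, the last holds). Time passes only in rows, so rows that repeat a pose let the fingers close. It gives the time, the measured TCP pose, the force and the opening at its end, in the units of the state.
- get_obs(): the state, without advancing time (a new reading comes with each control period).
- camera(name): name is "scene" or "top" or "wrist"; returns a dict with "pixels" (384x512x3 uint8, red, green, blue), "range_z" (384x512 float32, m along the optical axis (not along the pixel's ray), 0 where there is no reading), "camera_matrix" (3x3 intrinsics, pixels), "distortion" ([k1, k2, p1, p2, k3] as OpenCV has them; the pictures are not rectified), "pose" (4x4, takes a point from camera to world coordinates). Camera axes: x right, y down, z forward; pixel columns grow to the right and rows downward; lengths in m; the calibration is good to about 2 mm. A picture is of the moment at which its call begins.
- sign_off(): hands the job in, once; it reports no verdict.
The state is a dict: "time_s": time; "joints": joint angles; "qvel": joint speeds; "joint_torque": joint torques, N m; "eef_pos": TCP position; "ee_rot": TCP orientation; "force": force on the tool from outside, world axes, zero at the start; "moment": the same for the moment, N m; "opening": finger opening in m.
Only numpy, scipy, OpenCV 4.12 (cv2) and the standard library are available. Lean on these libraries where they do the work, as an engineer would, in place of code of your own. Each camera call takes 0.05 s, during which the arm holds its last target.

## Working session

There is one attempt and no reset: what is moved stays moved. The work goes in short steps, Python scripts to look and compute and a tool call to move; the robot and the scene stay as the last step left them, time stands still between calls to the robot, and variables do not carry over. Pictures are saved under pics/ and viewed, and the job is handed in when it is done.

Besides the shell and the picture viewer there is one more tool, called after "Emit:" as name(argument=value, ...) on one line, values as JSON. servo_tool: Moves the arm, as the interface text tells. Its arguments: {"type":"object","properties":{"series":{"type":"array","items":{"type":"array"}},"squeeze":{"type":"number"}},"required":["series"]}

```bash
ls; mkdir -p pics; cat > h.py <<'E'
import numpy as np,cv2,pickle
from bench import get_obs,camera
def snap(n,tag):
    c=camera(n); pickle.dump(c,open(f'pics/{tag}.pkl','wb')); cv2.imwrite(f'pics/{tag}.png',cv2.cvtColor(c['pixels'],cv2.COLOR_RGB2BGR)); return c
def load(tag): return pickle.load(open(f'pics/{tag}.pkl','rb'))
def ray(c,u,v):
    p=cv2.undistortPoints(np.array([[[u,v]]],float),c['camera_matrix'],np.array(c['distortion']))[0,0]
    T=np.array(c['pose']); return T[:3,3],T[:3,:3]@np.array([p[0],p[1],1.])
def atz(c,u,v,z):
    o,d=ray(c,u,v); return o+d*(z-o[2])/d[2]
def dep(c,u,v):
    o,d=ray(c,u,v); return o+d*float(c['range_z'][int(round(v)),int(round(u))])
def tri(c1,p1,c2,p2):
    o1,d1=ray(c1,*p1);o2,d2=ray(c2,*p2)
    s=np.linalg.lstsq(np.stack([d1,-d2],1),o2-o1,rcond=None)[0]
    a=o1+s[0]*d1;b=o2+s[1]*d2; return (a+b)/2,np.linalg.norm(a-b)
def proj(c,P):
    T=np.linalg.inv(np.array(c['pose'])); q=cv2.projectPoints(np.array(P,float).reshape(-1,1,3),cv2.Rodrigues(T[:3,:3])[0],T[:3,3],c['camera_matrix'],np.array(c['distortion']))[0]
    return q[:,0]
def cloud(c):
    h,w=c['range_z'].shape; uu,vv=np.meshgrid(np.arange(w),np.arange(h))
    p=cv2.undistortPoints(np.stack([uu,vv],-1).reshape(-1,1,2).astype(float),c['camera_matrix'],np.array(c['distortion']))[:,0]
    r=c['range_z'].reshape(-1,1); X=np.hstack([p*r,r]); T=np.array(c['pose']); return (X@T[:3,:3].T+T[:3,3]).reshape(h,w,3)
E
python3 - <<'E'
from h import *
print(get_obs())
for n in('scene','top','wrist'):
    c=snap(n,n+'0'); print(n,np.round(c['pose'],3).tolist(),np.round(c['camera_matrix'],1).tolist(),c['distortion'])
a=[cv2.resize(cv2.imread(f'pics/{n}0.png'),(800,600)) for n in('scene','top','wrist')]
for n,i in zip('stw',a): cv2.imwrite(f'pics/{n}0big.png',i)
E
```

```text
pics
{'time_s': 0.0, 'joints': array([ 1.20242407e+00,  4.91576032e-01,  1.55946519e+00,  6.85594274e-06,
        1.09172168e+00, -1.05589498e-01]), 'qvel': array([-7.90836498e-04,  1.19722119e-03, -1.37218415e-05, -3.57858645e-04,
       -5.02964280e-04, -2.32269313e-03]), 'joint_torque': array([ 3.46296665e-04, -6.12640214e+01, -2.58182949e+01,  6.93105720e-02,
        4.83004865e-02, -1.08614649e-04]), 'eef_pos': array([0.16223244, 0.60331096, 0.2140461 ]), 'ee_rot': array([-1.56207226,  0.2065374 , -0.20609545]), 'force': array([ 0.43387946, -1.03935615,  0.1432568 ]), 'moment': array([-0.04621366, -0.00773082,  0.03479941]), 'opening': 0.09493870638747674}
scene [[0.42, -0.565, 0.71, -0.358], [-0.907, -0.244, 0.343, -0.507], [-0.021, -0.788, -0.615, 0.819], [0.0, 0.0, 0.0, 1.0]] [[374.5, 0.0, 259.7], [0.0, 374.5, 190.3], [0.0, 0.0, 1.0]] [-0.05628923  0.          0.          0.          0.        ]
top [[0.026, -0.977, 0.214, 0.234], [-1.0, -0.026, 0.0, -0.09], [0.005, -0.214, -0.977, 1.251], [0.0, 0.0, 0.0, 1.0]] [[490.3, 0.0, 251.2], [0.0, 490.3, 197.0], [0.0, 0.0, 1.0]] [0.01808162 0.         0.         0.         0.        ]
wrist [[0.26, 0.934, 0.245, 0.093], [0.966, -0.251, -0.066, 0.623], [-0.0, 0.254, -0.967, 0.384], [0.0, 0.0, 0.0, 1.0]] [[270.7, 0.0, 253.5], [0.0, 270.7, 193.3], [0.0, 0.0, 1.0]] [-0.04505356  0.          0.          0.          0.        ]
```

View pics/s0big.png

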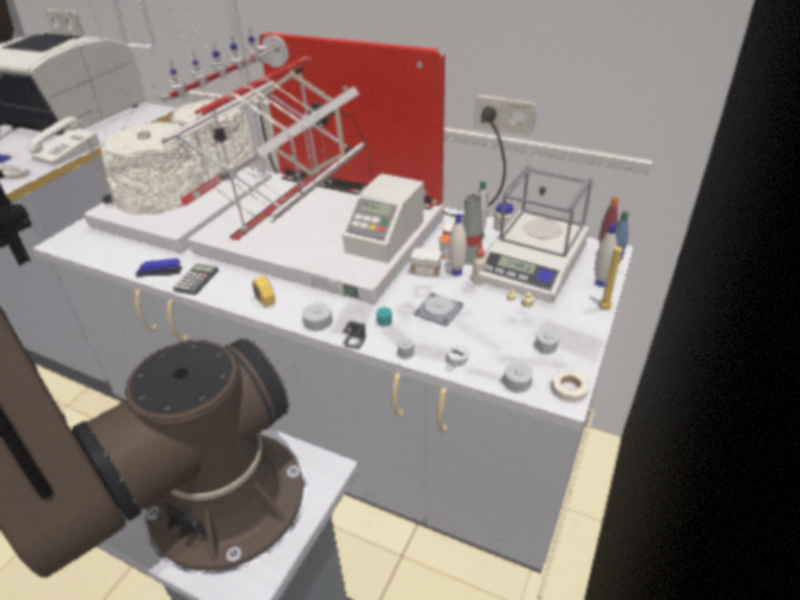

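View pics/t0big.png

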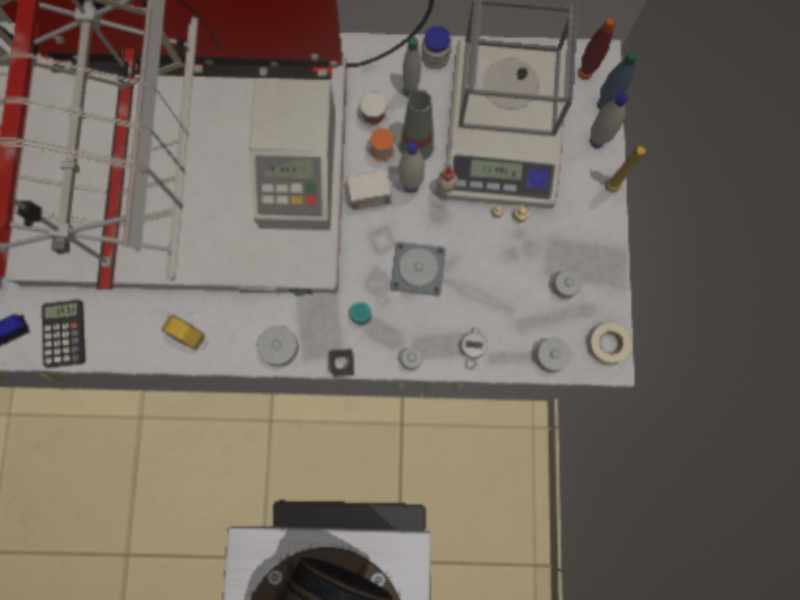

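View pics/w0big.png

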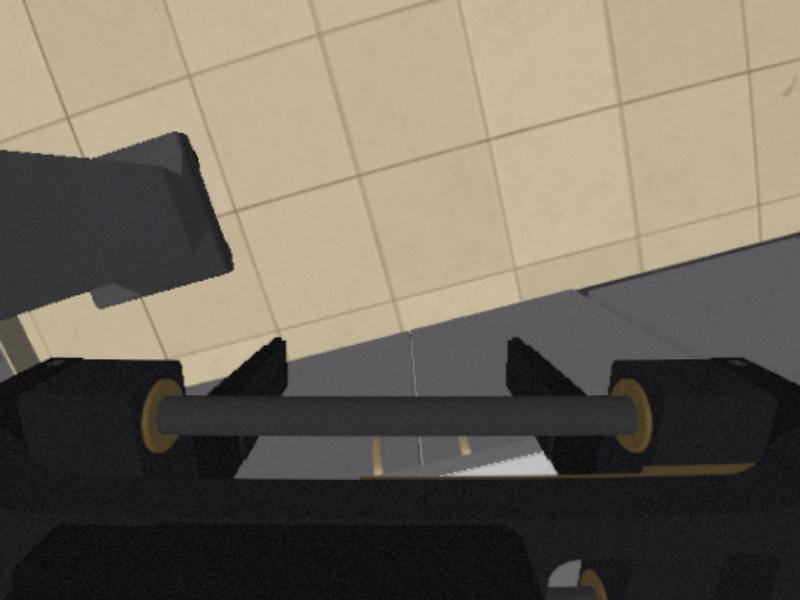

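Top view (800x600 picture): grey round candidates are at (277,346) (likely w64), (552,354) (w54), (567,283) (w44) and (411,357) (w34). Look-alikes are the turquoise cylinder at (360,313), the tally counter at (473,345), the tape roll at (610,343) and the brass weights at (497–520,212). The platen is at (418,266). Next I'll look at close crops.

```bash
python3 - <<'E'
from h import *
t=cv2.imread('pics/top0.png'); s=cv2.imread('pics/scene0.png')
cv2.imwrite('pics/tc.png',cv2.resize(t[145:245,155:415],None,fx=3,fy=3,interpolation=cv2.INTER_CUBIC))
cv2.imwrite('pics/sc.png',cv2.resize(s[170:270,180:390],None,fx=3.8,fy=3.8,interpolation=cv2.INTER_CUBIC))
E
```

```text
(no output)
```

View pics/tc.png

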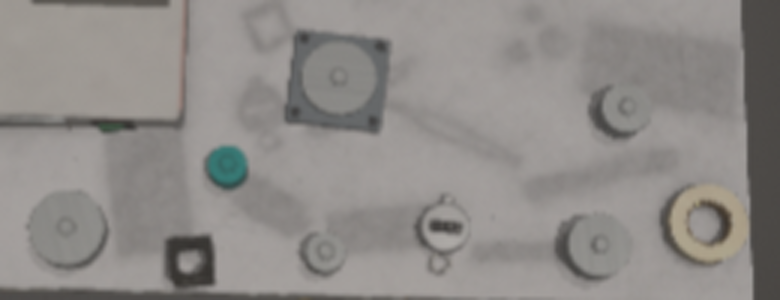

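View pics/sc.png

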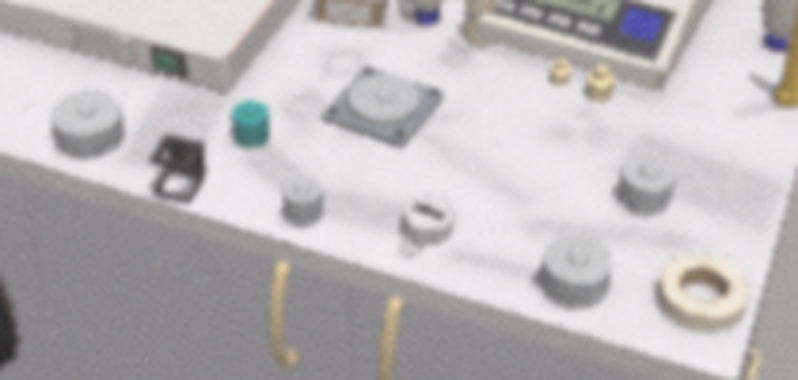

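```bash
python3 - <<'E'
from h import *
t=load('top0');s=load('scene0')
P={'w64':((66,226),(88,109)),'w54':((600,243),(576,256)),'w44':((628,106),(648,169)),'w34':((325,251),(303,187)),'plat':((339,75),(384,93)),'turq':((228,167),(250,108))}
ct=cloud(t)
for k,(a,b) in P.items():
    pa=((a[0]+.5)/3-.5+155,(a[1]+.5)/3-.5+145); pb=((b[0]+.5)/3.8-.5+180,(b[1]+.5)/3.8-.5+170)
    z=.021 if k=='plat' else .035
    X,e=tri(t,pa,s,pb); print(k,np.round(pa,1),'tri',X.round(4),'gap',e.round(4),'topray',atz(t,*pa,z).round(4),'scene',atz(s,*pb,z).round(4))
    # depth: circle fit of flat top points near
    hz=.016 if k=='plat' else .030
    c0=atz(t,*pa,hz)
    m=(abs(ct[...,2]-hz)<.006)&(np.linalg.norm(ct[...,:2]-c0[:2],axis=2)<.045)
    q=ct[m]; (cx,cy),r=cv2.minEnclosingCircle(q[:,:2].astype(np.float32)); print('   depth',len(q),round(cx,4),round(cy,4),'r',round(r,4),'medz',np.median(q[:,2]).round(4),'area d',round(2*np.sqrt(len(q)*(1.22/490)**2/np.pi),4))
# bench map
for n,c in(('top',t),):
    m=(ct[...,2]>.004)&(ct[...,0]>.38)&(ct[...,0]<.75)&(ct[...,1]>-.45)&(ct[...,1]<.35)
    nn,l,st,ce=cv2.connectedComponentsWithStats(m.astype(np.uint8))
    for i in range(1,nn):
        if st[i,4]>40:
            q=ct[l==i]; print(ce[i].round(),st[i,4],'min',q.min(0).round(3),'max',q.max(0).round(3))
E
```

```text
w64 [176.7 220. ] tri [0.4392 0.0944 0.0272] gap 0.0053 topray [0.4364 0.0954 0.035 ] scene [0.4328 0.0863 0.035 ]
   depth 486 0.4348 0.0951 r 0.0321 medz 0.0308 area d 0.0619
w54 [354.7 225.7] tri [ 0.4354 -0.3534  0.028 ] gap 0.0013 topray [ 0.4339 -0.3513  0.035 ] scene [ 0.4288 -0.3553  0.035 ]
   depth 351 0.4318 -0.352 r 0.0271 medz 0.0305 area d 0.0526
w44 [364. 180.] tri [ 0.5545 -0.3795  0.0302] gap 0.002 topray [ 0.5528 -0.3774  0.035 ] scene [ 0.5497 -0.3811  0.035 ]
   depth 238 0.553 -0.3775 r 0.0232 medz 0.0311 area d 0.0433
w34 [263.  228.3] tri [ 0.4233 -0.1236  0.0267] gap 0.0041 topray [ 0.421  -0.1217  0.035 ] scene [ 0.4164 -0.1293  0.035 ]
   depth 131 0.4202 -0.1225 r 0.0166 medz 0.0308 area d 0.0322
plat [267.7 169.7] tri [ 0.58   -0.1324  0.014 ] gap 0.0026 topray [ 0.5774 -0.131   0.021 ] scene [ 0.5728 -0.1366  0.021 ]
   depth 637 0.5787 -0.1313 r 0.0447 medz 0.0156 area d 0.0709
turq [230.7 200.3] tri [ 0.4923 -0.0402  0.0321] gap 0.0048 topray [ 0.4904 -0.0383  0.035 ] scene [ 0.4907 -0.0438  0.035 ]
   depth 126 0.4931 -0.0377 r 0.0174 medz 0.0313 area 
[... 203 characters left out ...]
 -0.159  0.117]
[268. 172.] 987 min [ 0.527 -0.177  0.004] max [ 0.621 -0.086  0.026]
[363. 182.] 294 min [ 0.526 -0.407  0.004] max [ 0.579 -0.355  0.038]
[231. 201.] 155 min [ 0.476 -0.054  0.004] max [ 0.519 -0.023  0.043]
[117. 213.] 375 min [0.428 0.212 0.004] max [0.487 0.293 0.06 ]
[384. 220.] 261 min [ 0.42  -0.45   0.004] max [ 0.495 -0.41   0.027]
[178. 222.] 539 min [0.403 0.063 0.004] max [0.473 0.133 0.04 ]
[303. 221.] 258 min [ 0.41  -0.248  0.004] max [ 0.475 -0.199  0.028]
[354. 227.] 403 min [ 0.404 -0.386  0.004] max [ 0.466 -0.325  0.041]
[219. 231.] 164 min [ 0.39  -0.031  0.004] max [0.442 0.008 0.046]
[263. 230.] 162 min [ 0.403 -0.141  0.004] max [ 0.439 -0.105  0.039]
```

```bash
python3 - <<'E'
from h import *
from scipy.spatial.transform import Rotation as R
o=get_obs(); r=R.from_rotvec(o['ee_rot']).as_matrix(); print(r.round(3), 'jaw az',np.degrees(np.arctan2(r[1,2],r[0,2])))
ct=cloud(load('top0'))
for x0 in np.arange(.38,.72,.02):
    print(round(x0,2),end=': ')
    for y0 in np.arange(-.1,.32,.03):
        m=(abs(ct[...,0]-x0)<.01)&(abs(ct[...,1]-y0)<.015)
        print(f"{ct[m][:,2].max():.2f}" if m.any() else ' -- ',end=' ')
    print()
# circle fits of weights top via depth edges
E
```

```text
[[ 0.966 -0.     0.26 ]
 [-0.26  -0.001  0.966]
 [-0.    -1.    -0.001]] jaw az 74.94390255311676
0.38: 0.01 0.00 0.00 0.01 0.01 0.00 0.00 0.00 0.01 0.01 0.00 0.00 0.00 0.00 0.01 
0.4: 0.03 0.01 0.04 0.05 0.04 0.01 0.03 0.03 0.01 0.01 0.01 0.01 0.01 0.01 0.01 
0.42: 0.04 0.01 0.04 0.05 0.04 0.03 0.04 0.04 0.01 0.00 0.01 0.04 0.01 0.01 0.01 
0.44: 0.03 0.01 0.01 0.01 0.01 0.03 0.04 0.04 0.03 0.01 0.01 0.06 0.06 0.01 0.01 
0.46: 0.01 0.01 0.01 0.01 0.01 0.01 0.04 0.04 0.01 0.01 0.01 0.06 0.06 0.05 0.01 
0.48: 0.01 0.01 0.04 0.03 0.01 0.01 0.01 0.01 0.01 0.01 0.01 0.01 0.05 0.01 0.01 
0.5: 0.01 0.01 0.04 0.03 0.01 0.01 0.01 0.01 0.01 0.01 0.01 0.36 0.00 0.01 0.01 
0.52: 0.00 0.01 0.01 0.06 0.06 0.06 0.06 0.06 0.06 0.06 0.06 0.36 0.06 0.06 0.06 
0.54: 0.02 0.01 0.01 0.06 0.06 0.06 0.06 0.06 0.06 0.06 0.06 0.36 0.34 0.32 0.30 
0.56: 0.02 0.01 0.01 0.06 0.06 0.06 0.06 0.06 0.06 0.06 0.06 0.36 0.06 0.06 0.06 
0.58: 0.02 0.01 0.01 0.06 0.06 0.06 0.06 0.06 0.06 0.06 0.06 0.36 0.06 0.06 0.06 
0.6: 0.02 0.01 0.01 0.06 0.06 0.06 0.06 0.06 0.06 0.06 0.06 0.36 0.38 0.39 0.41 
0.62: 0.02 0.01 0.01 0.06 0.12 0.12 0.12 0.12 0.12 0.06 0.06 0.36 0.17 0.15 0.06 
0.64: 0.01 0.01 0.01 0.06 0.14 0.14 0.14 0.14 0.13 0.06 0.06 0.36 0.06 0.06 0.06 
0.66: 0.01 0.01 0.01 0.06 0.15 0.15 0.15 0.15 0.15 0.06 0.06 0.36 0.38 0.39 0.41 
0.68: 0.01 0.05 0.05 0.06 0.16 0.17 0.17 0.17 0.16 0.06 0.06 0.36 0.06 0.06 0.06 
0.7: 0.10 0.06 0.06 0.06 0.18 0.17 0.18 0.17 0.17 0.06 0.06 0.36 0.06 0.06 0.06
```

Emit:
servo_tool(series=[[[0.2,-0.5,0],[0,0,0.25],90],[[0.43,-1,0],[0,0,0.5],90],[[0.43,-1,0],[0,0,0.75],90],[[0.43,-1,0],[0,0,1],90]])

```text
time_s: 0.55
eef_pos: [0.2061, 0.502, 0.2149]
ee_rot: [-1.561, -0.207, 0.207]
force: [0.3, 0.6, -0.3]
opening: 0.09
```

Emit:
servo_tool(series=[[[0.25,-0.5,0],[0,0,0.25],90],[[0.5,-1,0],[0,0,0.5],90],[[0.5,-1,0],[0,0,0.75],90],[[0.5,-1,0],[0,0,1],90]])

```text
time_s: 0.95
eef_pos: [0.2561, 0.4019, 0.2148]
ee_rot: [-1.482, -0.615, 0.616]
force: [-0.1, 0.3, -0.7]
opening: 0.0899
```

Emit:
servo_tool(series=[[[0.22,-0.5,0],[0,0,0],90],[[0.45,-1,0],[0,0,0],90],[[0.45,-1,0],[0,0,0],90]])

```text
time_s: 1.25
eef_pos: [0.3011, 0.3005, 0.2146]
ee_rot: [-1.484, -0.611, 0.612]
force: [-0.6, 0.0, -0.1]
opening: 0.0898
```

Emit:
servo_tool(series=[[[0.22,-0.5,0],[0,0,0],90],[[0.45,-1,0],[0,0,0],90],[[0.45,-1,0],[0,0,0],90]])

```text
time_s: 1.55
eef_pos: [0.3466, 0.2008, 0.2147]
ee_rot: [-1.483, -0.611, 0.61]
force: [-0.1, -0.5, -0.0]
opening: 0.0901
```

Emit:
servo_tool(series=[[[0.4,-0.5,0],[0,0,0],90],[[0.85,-1,0],[0,0,0],90],[[0.85,-1,0],[0,0,0],90],[[0.85,-1,0],[0,0,0],90]])

```text
time_s: 1.95
eef_pos: [0.4326, 0.102, 0.2145]
ee_rot: [-1.483, -0.611, 0.61]
force: [0.0, -0.3, -0.2]
opening: 0.09
```

```bash
python3 - <<'E'
from h import *
c=snap('wrist','w1'); o=get_obs(); print(o['eef_pos'],o['joints'],c['pose'].round(3).tolist())
cv2.imwrite('pics/w1b.png',cv2.resize(cv2.imread('pics/w1.png'),(800,600)))
print(proj(c,[[.435,.095,.035],[.435,.095,.03]])*1.5625)
E
```

```text
[0.43107664 0.10308974 0.21433376] [ 8.53466604e-02  2.33515475e-01  1.98175259e+00  3.13717506e-04
  9.26900954e-01 -2.26745073e+00] [[-0.704, 0.686, 0.181, 0.381], [0.71, 0.681, 0.18, 0.053], [-0.0, 0.255, -0.967, 0.384], [0.0, 0.0, 0.0, 1.0]]
[[386.39052334 273.69766523]
 [386.52186958 272.58172856]]
```

View pics/w1b.png

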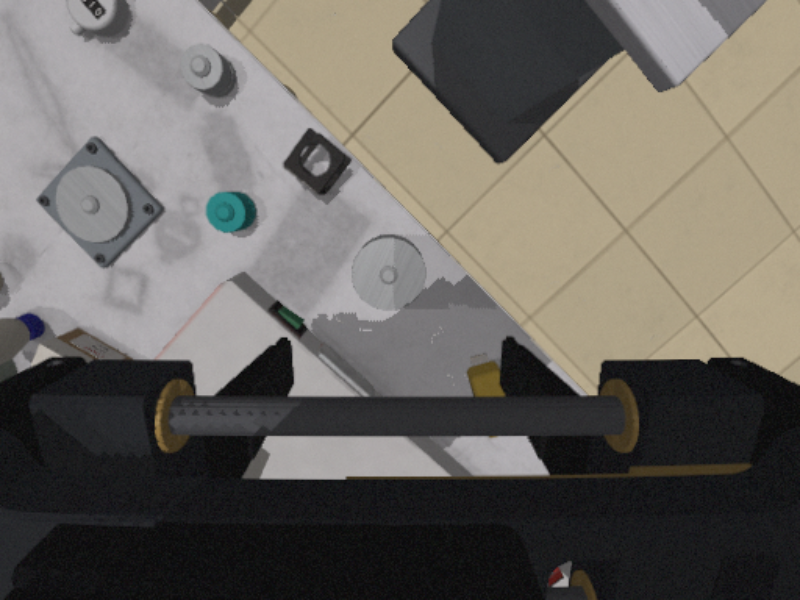

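Wrist view: w64's spigot is at (389,274) and the platen's at (91,204). The turquoise part is at (226,212), w34 at (200,66), and the tape measure is lower right at (485,378).

```bash
python3 - <<'E'
from h import *
c=load('w1');t=load('top0')
f=lambda p:((p[0]+.5)/1.5625-.5,(p[1]+.5)/1.5625-.5)
for k,p,pt,z in(('w64',(389,274.5),(176.7,220),.035),('plat',(91,204),(267.7,169.7),.021),('w34',(200,66),(263,228.3),.035)):
    X,e=tri(c,f(p),t,pt); print(k,X.round(4),e.round(4),atz(c,*f(p),z).round(4),dep(c,*f(p)).round(4))
cw=cloud(c)
for k,z,p,r in(('w64',.03,(.435,.095),.04),('plat',.016,(.578,-.131),.036),('w34',.03,(.42,-.122),.025)):
    q=cw[(abs(cw[...,2]-z)<.004)&(np.linalg.norm(cw[...,:2]-p,axis=2)<r)]; (x,y),rr=cv2.minEnclosingCircle(q[:,:2].astype(np.float32)); print(k,len(q),round(x,4),round(y,4),round(rr,4),np.median(q[:,2]))
E
```

```text
w64 [0.4357 0.0965 0.0316] 0.0028 [0.4339 0.0967 0.035 ] [0.4339 0.0967 0.035 ]
plat [ 0.579  -0.132   0.0104] 0.0026 [ 0.5722 -0.1272  0.021 ] [ 0.5721 -0.1272  0.0211]
w34 [ 0.4212 -0.1217  0.0299] 0.0013 [ 0.4199 -0.1191  0.035 ] [ 0.42   -0.1195  0.0343]
w64 1685 0.4353 0.0971 0.0321 0.030047313361280303
plat 1752 0.5756 -0.1299 0.0338 0.015837930907105335
w34 583 0.4203 -0.1205 0.0173 0.029739503420223856
```

Emit:
servo_tool(series=[[[0.04,-0.07,-0.4],[0,0,0],92],[[0.04,-0.07,-0.8],[0,0,0],92],[[0.04,-0.07,-1],[0,0,0],92]])

```text
time_s: 2.3
eef_pos: [0.4326, 0.0977, 0.1125]
ee_rot: [-1.481, -0.611, 0.616]
force: [0.2, 0.3, -0.6]
opening: 0.0919
```

Emit:
servo_tool(series=[[[0,0,-0.3],[0,0,0],92],[[0,0,-0.6],[0,0,0],92],[[0,0,-0.8],[0,0,0],92],[[0,0,-0.9],[0,0,0],92],[[0,0,-0.9],[0,0,0],92],[[0,0,-0.9],[0,0,0],92]])

```text
time_s: 2.9
eef_pos: [0.4344, 0.0971, 0.0253]
ee_rot: [-1.482, -0.614, 0.613]
force: [0.6, -0.1, 0.4]
opening: 0.0921
```

```bash
python3 - <<'E'
from h import *
c=snap('wrist','w2'); o=get_obs(); print(o['time_s'],o['eef_pos'],o['force'])
cv2.imwrite('pics/w2b.png',cv2.resize(cv2.imread('pics/w2.png'),(800,600)))
E
```

```text
2.95 [0.43461645 0.09698853 0.02553023] [-0.72015342 -0.36869822  0.24631829]
```

View pics/w2b.png

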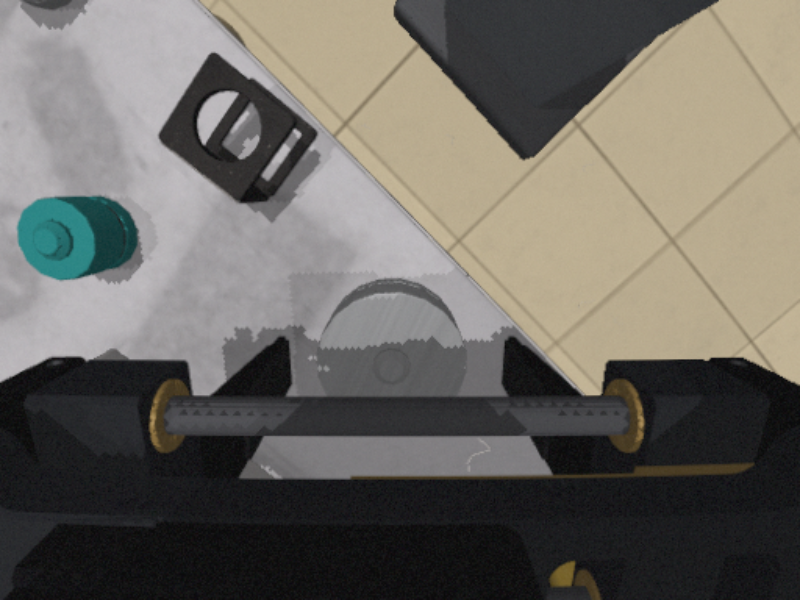

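The weight sits between the fingers (spigot at (391,366), jaw midline about 398). Lower and grip.

Emit:
servo_tool(series=[[[0,0,-0.1],[0,0,0],92],[[0,0,-0.17],[0,0,0],92],[[0,0,-0.17],[0,0,0],75],[[0,0,-0.17],[0,0,0],60],[[0,0,-0.17],[0,0,0],55],[[0,0,-0.17],[0,0,0],55],[[0,0,-0.17],[0,0,0],55],[[0,0,-0.17],[0,0,0],55],[[0,0,-0.17],[0,0,0],55]], squeeze=50)

```text
time_s: 3.85
eef_pos: [0.4347, 0.0965, 0.0078]
ee_rot: [-1.483, -0.614, 0.613]
force: [1.8, -2.1, 2.7]
opening: 0.0635
```

Emit:
servo_tool(series=[[[0,0,0.15],[0,0,0],55],[[0,0,0.4],[0,0,0],55],[[0,0,0.7],[0,0,0],55],[[0,0,1],[0,0,0],55],[[0,0,1],[0,0,0],55],[[0,0,1],[0,0,0],55]])

```text
time_s: 4.45
eef_pos: [0.4338, 0.0966, 0.1072]
ee_rot: [-1.482, -0.613, 0.613]
force: [-0.0, -0.5, -6.3]
opening: 0.0634
```

Emit:
servo_tool(series=[[[0.0,-0.25,0],[0,0,-0.2],55],[[0.05,-0.5,0],[0,0,-0.4],55],[[0.12,-0.75,0],[0,0,-0.6],55],[[0.2,-1,0],[0,0,-0.8],55],[[0.2,-1,0],[0,0,-1],55]])

```text
time_s: 4.95
eef_pos: [0.4545, -0.0056, 0.1057]
ee_rot: [-1.561, -0.198, 0.201]
force: [0.6, 0.7, -5.9]
opening: 0.063
```

Emit:
servo_tool(series=[[[0.2,-0.25,0],[0,0,-0.2],55],[[0.4,-0.5,0],[0,0,-0.4],55],[[0.6,-0.75,0],[0,0,-0.6],55],[[0.8,-1,0],[0,0,-0.8],55],[[0.8,-1,0],[0,0,-1],55]])

```text
time_s: 5.45
eef_pos: [0.5358, -0.106, 0.1051]
ee_rot: [-1.56, 0.212, -0.21]
force: [-0.1, -0.4, -5.3]
opening: 0.0635
```

```bash
python3 - <<'E'
from h import *
c=snap('wrist','w3'); o=get_obs(); print(o['time_s'],o['eef_pos'],o['force'],o['joints'],o['opening'])
cv2.imwrite('pics/w3b.png',cv2.resize(cv2.imread('pics/w3.png'),(800,600)))
E
```

```text
5.5 [ 0.53418095 -0.1045588   0.10490174] [-0.61504035  1.20124528 -6.42458453] [-3.14717400e-01  5.19805201e-01  1.86827299e+00  1.67322408e-04
  7.56958789e-01 -1.61058573e+00] 0.06310243054691887
```

View pics/w3b.png

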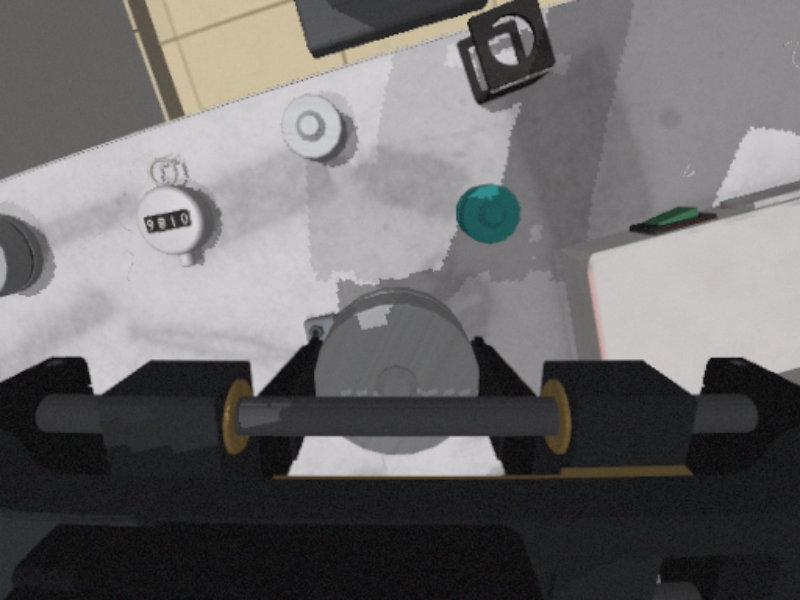

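```bash
python3 - <<'E'
from h import *
c=load('w3'); T0=np.array(c['pose']); e=np.array([.5342,-.1046,.1049])
for tgt in((.578,-.131,.105),(.60,-.05,.105),(.56,-.04,.105),(.60,-.05,.14),(.60,-.21,.105),(.56,-.22,.105),(.62,-.131,.105),(.50,-.03,.105)):
    T=T0.copy();T[:3,3]+=np.array(tgt)-e; c['pose']=T; print(tgt,(proj(c,[[.577,-.131,.021],[.577,-.1,.016],[.577,-.162,.016],[.545,-.131,.016]])*1.5625).round().tolist())
t=load('top0');cw=cloud(t)
q=cw[(abs(cw[...,2]-.016)<.0025)&(np.linalg.norm(cw[...,:2]-(.577,-.131),axis=2)<.036)];print(cv2.minEnclosingCircle(q[:,:2].astype(np.float32)),q.mean(0))
E
```

```text
(0.578, -0.131, 0.105) [[395.0, 306.0], [442.0, 291.0], [348.0, 317.0], [381.0, 256.0]]
(0.6, -0.05, 0.105) [[261.0, 307.0], [309.0, 292.0], [218.0, 317.0], [246.0, 257.0]]
(0.56, -0.04, 0.105) [[268.0, 368.0], [314.0, 353.0], [227.0, 376.0], [253.0, 320.0]]
(0.6, -0.05, 0.14) [[276.0, 294.0], [319.0, 281.0], [238.0, 303.0], [263.0, 249.0]]
(0.6, -0.21, 0.105) [[512.0, 238.0], [559.0, 224.0], [461.0, 251.0], [499.0, 185.0]]
(0.56, -0.22, 0.105) [[540.0, 296.0], [586.0, 282.0], [490.0, 307.0], [528.0, 246.0]]
(0.62, -0.131, 0.105) [[376.0, 241.0], [426.0, 226.0], [328.0, 254.0], [362.0, 188.0]]
(0.5, -0.03, 0.105) [[284.0, 449.0], [328.0, 435.0], [245.0, 454.0], [270.0, 405.0]]
((0.575253427028656, -0.13090120255947113), 0.033449687063694) [ 0.57440098 -0.13106075  0.01620517]
```

Emit:
servo_tool(series=[[[0.1,-0.3,0],[0,0,0],55],[[0.2,-0.6,0],[0,0,0],55],[[0.3,-0.95,0],[0,0,0],55],[[0.3,-0.95,0],[0,0,0],55],[[0.3,-0.95,0],[0,0,0],55]])

```text
time_s: 6.0
eef_pos: [0.5632, -0.1983, 0.1054]
ee_rot: [-1.56, 0.209, -0.203]
force: [-1.0, 1.0, -5.5]
opening: 0.0631
```

```bash
python3 - <<'E'
from h import *
c=snap('wrist','w4'); o=get_obs(); print(o['time_s'],o['eef_pos'],o['opening'])
cv2.imwrite('pics/w4b.png',cv2.resize(cv2.imread('pics/w4.png')[130:330,200:460],None,fx=3,fy=3))
E
```

```text
6.05 [ 0.56319197 -0.19761667  0.10580032] 0.06304834546095196
```

View pics/w4b.png

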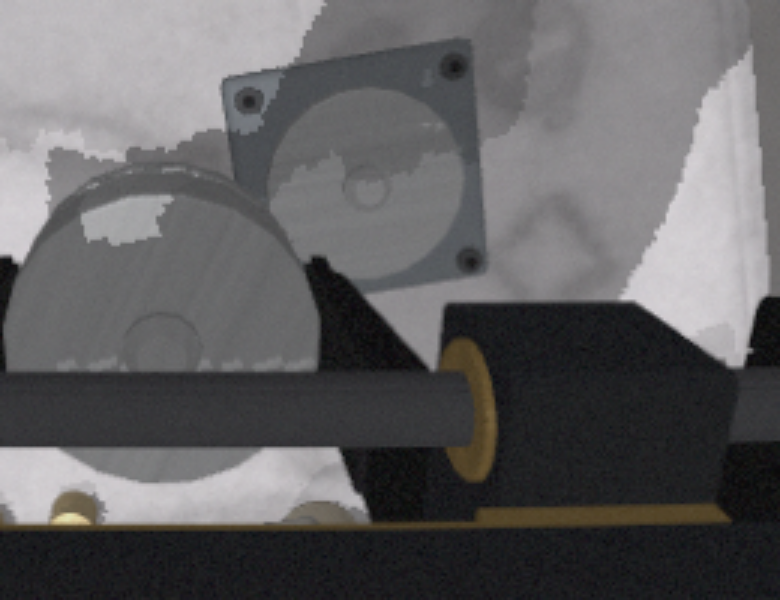

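```bash
python3 - <<'E'
from h import *
c=load('w4');t=load('top0');o=get_obs();e=o['eef_pos']
f=lambda p:((p[0]+.5)/3-.5+200,(p[1]+.5)/3-.5+130)
p=f((369,187)); print('plat',atz(c,*p,.021),tri(c,p,t,(267.7,169.7)),dep(c,*p))
for z,q in((.016,(366,187)),): print('base',atz(c,*f(q),z))
cw=cloud(c)
q=cw[(abs(cw[...,2]-.016)<.0025)&(np.linalg.norm(cw[...,:2]-(.575,-.131),axis=2)<.038)];print(cv2.minEnclosingCircle(q[:,:2].astype(np.float32)),q.mean(0))
p=f((160,351)); X=atz(c,*p,e[2]+.027); print('w',X,X-e,dep(c,*p))
q=cw[(abs(cw[...,2]-(e[2]+.022))<.004)&(np.linalg.norm(cw[...,:2]-X[:2],axis=2)<.04)];print(cv2.minEnclosingCircle(q[:,:2].astype(np.float32)),q.mean(0))
E
```

```text
plat [ 0.57427032 -0.12986953  0.021     ] (array([ 0.57471722, -0.13071496,  0.02464828]), np.float64(0.0030717329763018655)) [ 0.57406695 -0.12999358  0.02164826]
base [ 0.5755797  -0.12987801  0.016     ]
((0.5755614042282104, -0.12984336912631989), 0.03317691758275032) [ 0.57392872 -0.12974588  0.01604022]
w [ 0.56067112 -0.1964585   0.13280032] [-0.00252085  0.00115816  0.027     ] [ 0.56092964 -0.1965281   0.13224316]
((0.555164635181427, -0.19497662782669067), 0.03910549730062485) [ 0.55448523 -0.19452834  0.12761544]
```

Emit:
servo_tool(series=[[[0.05,0.25,0],[0,0,0],55],[[0.1,0.5,0],[0,0,0],55],[[0.14,0.66,0],[0,0,0],55],[[0.14,0.66,0],[0,0,0],55],[[0.14,0.66,-0.2],[0,0,0],55],[[0.14,0.66,-0.4],[0,0,0],55],[[0.14,0.66,-0.6],[0,0,0],55],[[0.14,0.66,-0.65],[0,0,0],55],[[0.14,0.66,-0.65],[0,0,0],55],[[0.14,0.66,-0.65],[0,0,0],55]])

```text
time_s: 7.05
eef_pos: [0.5787, -0.1327, 0.0434]
ee_rot: [-1.561, 0.205, -0.207]
force: [-0.0, 1.0, -5.2]
opening: 0.0636
```

```bash
python3 - <<'E'
from h import *
c=snap('wrist','w5'); o=get_obs(); print(o['time_s'],o['eef_pos'],o['opening'],o['force'])
s=snap('scene','s5')
i=cv2.imread('pics/w5.png')[130:330,130:400]
cv2.imwrite('pics/w5b.png',np.hstack([cv2.resize(i,(540,400)),cv2.resize(cv2.imread('pics/s5.png')[170:240,240:290],None,fx=5,fy=5)[:400]] if False else [cv2.resize(i,(540,400))]))
cv2.imwrite('pics/s5b.png',cv2.resize(cv2.imread('pics/s5.png')[150:250,200:350],None,fx=5,fy=5))
E
```

```text
7.1 [ 0.5787851  -0.13267087  0.04360444] 0.06307825374911984 [-0.6267675  -0.69589639 -5.99089143]
```

View pics/w5b.png

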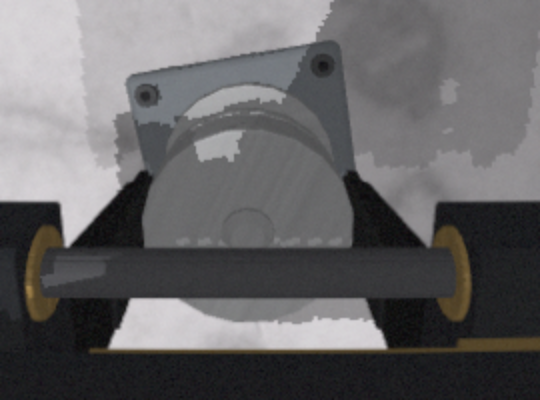

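View pics/s5b.png

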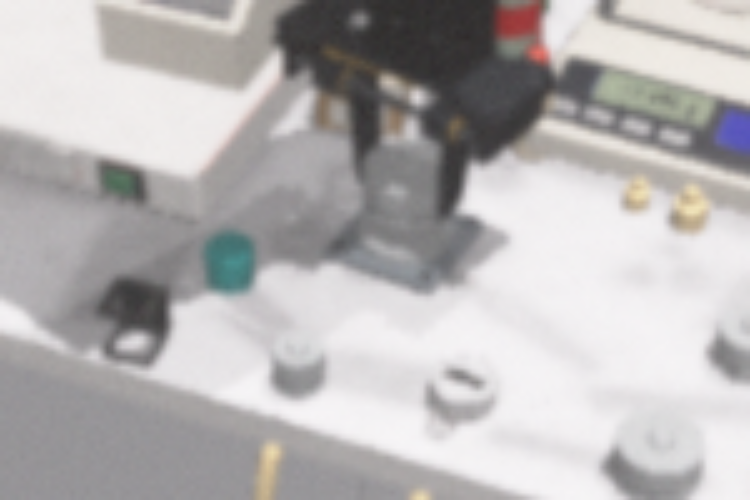

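```bash
python3 - <<'E'
from h import *
c=load('w5')
i=cv2.imread('pics/w5.png')[215:260,225:285]; cv2.imwrite('pics/w5c.png',cv2.convertScaleAbs(cv2.resize(i,None,fx=10,fy=10,interpolation=cv2.INTER_CUBIC),alpha=2,beta=-60))
print('pred weight at platen',proj(c,[[.575,-.1299,.0706],[.5787,-.1327,.0706]]))
cw=cloud(c)
q=cw[(abs(cw[...,2]-.016)<.002)&(np.linalg.norm(cw[...,:2]-(.575,-.130),axis=2)<.036)]
# fit circle to outer rim w/ fixed radius
from scipy.optimize import least_squares
def rim(q,c0,R):
    a=np.arctan2(*(q[:,:2]-c0).T[::-1]); d=np.linalg.norm(q[:,:2]-c0,axis=1); pts=[]
    for k in np.arange(-np.pi,np.pi,.1):
        m=(a>=k)&(a<k+.1)
        if m.sum()>3: j=np.argmax(np.where(m,d,0)); 
        else: continue
        if d[j]>R-.004: pts.append(q[j,:2])
    pts=np.array(pts); r=least_squares(lambda x:np.linalg.norm(pts-x[:2],axis=1)-x[2],[*c0,R],loss='soft_l1',f_scale=.001); return r.x,len(pts)
print('platen',rim(q,np.array([.575,-.130]),.033))
e=get_obs()['eef_pos'];z=e[2]+.022
q=cw[(abs(cw[...,2]-z)<.003)&(np.linalg.norm(cw[...,:2]-e[:2],axis=2)<.04)]
print('w',rim(q,e[:2]+[-.002,.001],.032),q[:,2].mean()-e[2])
E
```

```text
pred weight at platen [[254.07240454 244.52482305]
 [251.05729184 251.32038954]]
platen (array([ 0.57520165, -0.12995312,  0.03250952]), 28)
w (array([ 0.57760056, -0.13099037,  0.03177584]), 51) 0.0218558820043893
```

View pics/w5c.png

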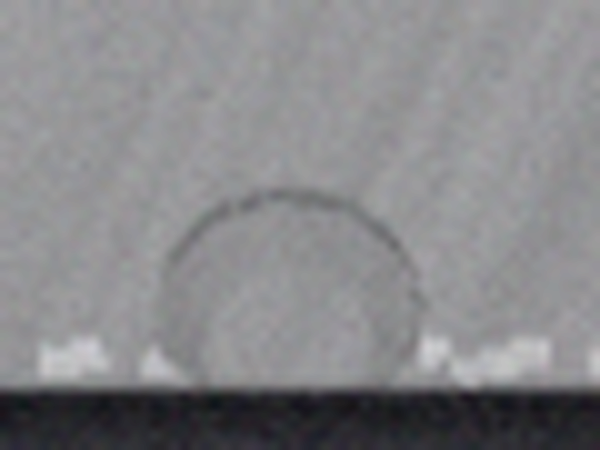

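Emit:
servo_tool(series=[[[-0.024,0.01,0],[0,0,0],55],[[-0.024,0.01,0],[0,0,0],55],[[-0.024,0.01,-0.05],[0,0,0],55],[[-0.024,0.01,-0.1],[0,0,0],55],[[-0.024,0.01,-0.15],[0,0,0],55],[[-0.024,0.01,-0.18],[0,0,0],55],[[-0.024,0.01,-0.18],[0,0,0],55]])

```text
time_s: 7.85
eef_pos: [0.5758, -0.1314, 0.0242]
ee_rot: [-1.561, 0.207, -0.206]
force: [-0.2, -0.4, -5.5]
opening: 0.0632
```

Emit:
servo_tool(series=[[[0,0,-0.01],[0,0,0],55],[[0,0,-0.01],[0,0,0],55],[[0,0,-0.015],[0,0,0],55],[[0,0,-0.015],[0,0,0],55]])

```text
time_s: 8.25
eef_pos: [0.576, -0.1315, 0.0238]
ee_rot: [-1.561, 0.206, -0.207]
force: [-2.4, 0.4, 5.9]
opening: 0.0632
```

Contact came at the expected seated height. Release and rise.

Emit:
servo_tool(series=[[[0,0,0],[0,0,0],66],[[0,0,0],[0,0,0],75],[[0,0,0],[0,0,0],92],[[0,0,0],[0,0,0],92],[[0,0,0],[0,0,0],92],[[0,0,0.3],[0,0,0],92],[[0,0,0.7],[0,0,0],92],[[0,0,1],[0,0,0],92],[[0,0,1],[0,0,0],92]])

```text
time_s: 9.15
eef_pos: [0.5776, -0.1319, 0.1271]
ee_rot: [-1.562, 0.201, -0.211]
force: [0.1, -0.5, -0.9]
opening: 0.0921
```

Emit:
servo_tool(series=[[[-0.2,-0.5,0],[0,0,0],92],[[-0.4,-1,0.2],[0,0,0],92],[[-0.4,-1,0.2],[0,0,0],92],[[-0.4,-1,0.2],[0,0,0],92]])

```text
time_s: 9.55
eef_pos: [0.5355, -0.2328, 0.143]
ee_rot: [-1.561, 0.208, -0.209]
force: [0.7, 0.2, -0.4]
opening: 0.0918
```

```bash
python3 - <<'E'
from h import *
c=snap('wrist','w6'); o=get_obs(); print(o['time_s'],o['eef_pos'],o['opening'],o['force'])
cv2.imwrite('pics/w6b.png',cv2.resize(cv2.imread('pics/w6.png'),(800,600)))
E
```

```text
9.6 [ 0.53569022 -0.23148821  0.1425818 ] 0.09218908454762112 [ 0.63173543  0.80612    -0.86258628]
```

View pics/w6b.png

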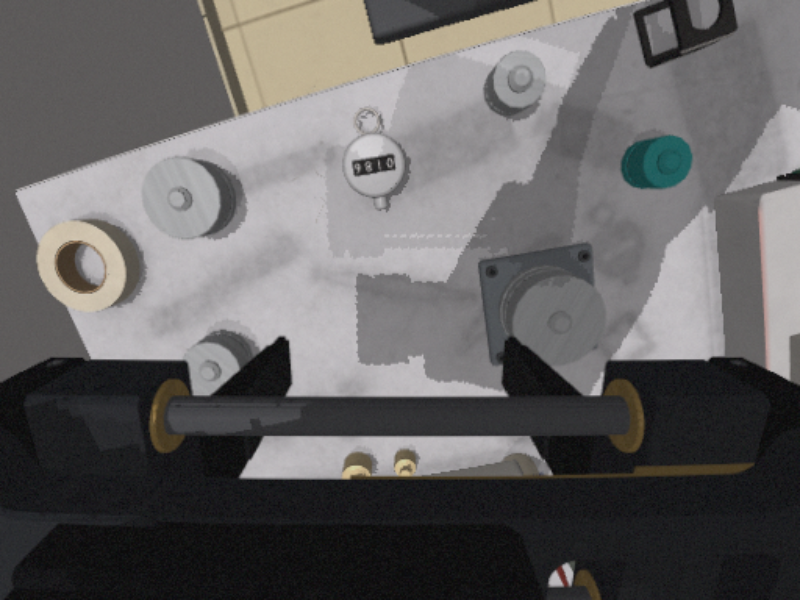

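w64 is on the platen (spigot at (561,321)). w54 is at (180,198), w44 at (209,370), w34 at (520,78). Measure them all.

```bash
cat >> h.py <<'E'
from scipy.optimize import least_squares
def rim(cw,c0,R,z,tol=.003):
    c0=np.array(c0,float)
    for _ in range(2):
        q=cw[(abs(cw[...,2]-z)<tol)&(np.linalg.norm(cw[...,:2]-c0,axis=2)<R+.005)]
        a=np.arctan2(*(q[:,:2]-c0).T[::-1]); d=np.linalg.norm(q[:,:2]-c0,axis=1); pts=[]
        for k in np.arange(-np.pi,np.pi,.15):
            m=(a>=k)&(a<k+.15)
            if m.sum()<3: continue
            j=np.argmax(np.where(m,d,0))
            if d[j]>R-.005: pts.append(q[j,:2])
        pts=np.array(pts); r=least_squares(lambda x:np.linalg.norm(pts-x[:2],axis=1)-x[2],[*c0,R],loss='soft_l1',f_scale=.001).x; c0=r[:2]
    return r.round(4),len(pts),q[:,2].mean().round(4)
E
python3 - <<'E'
from h import *
c=load('w6');cw=cloud(c);t=cloud(load('top0'))
f=lambda p:((p[0]+.5)/1.5625-.5,(p[1]+.5)/1.5625-.5)
for k,p,g,R,z in(('w64st',(561,321),(.577,-.131),.032,.046),('w54',(180,198),(.432,-.352),.027,.03),('w44',(209,370),(.553,-.3775),.022,.03),('w34',(520,78),(.42,-.122),.017,.03)):
    print(k,atz(c,*f(p),z+.005).round(4),dep(c,*f(p)).round(4),'rim',rim(cw,g,R,z), 'top',None if k=='w64st' else rim(t,g,R,z))
print('platen top',rim(t,(.575,-.131),.033,.016,.0025))
E
```

```text
w64st [ 0.573  -0.1301  0.051 ] [ 0.573  -0.13    0.0508] rim (array([ 0.5748, -0.1295,  0.0314]), 40, np.float64(0.0461)) top None
w54 [ 0.4325 -0.3484  0.035 ] [ 0.4324 -0.3489  0.0341] rim (array([ 0.4322, -0.3507,  0.0265]), 42, np.float64(0.0298)) top (array([ 0.432 , -0.3519,  0.0257]), 41, np.float64(0.0302))
w44 [ 0.5498 -0.3744  0.035 ] [ 0.5498 -0.3743  0.0352] rim (array([ 0.5509, -0.3759,  0.0209]), 30, np.float64(0.0299)) top (array([ 0.5526, -0.3778,  0.0216]), 37, np.float64(0.0304))
w34 [ 0.4207 -0.1225  0.035 ] [ 0.4207 -0.1224  0.0348] rim (array([ 0.4206, -0.1217,  0.0166]), 42, np.float64(0.0301)) top (array([ 0.4201, -0.122 ,  0.0154]), 15, np.float64(0.0303))
platen top (array([ 0.5745, -0.1316,  0.0319]), 41, np.float64(0.0162))
```

Emit:
servo_tool(series=[[[-0.4,-0.45,0],[0,0,-0.25],85],[[-0.8,-0.9,0],[0,0,-0.5],85],[[-0.95,-1,0],[0,0,-0.75],85],[[-0.95,-1,0],[0,0,-0.9],85],[[-0.95,-1,0],[0,0,-0.9],85]])

```text
time_s: 10.1
eef_pos: [0.4409, -0.3307, 0.1424]
ee_rot: [-1.492, 0.576, -0.574]
force: [0.3, 0.2, 0.4]
opening: 0.0852
```

Emit:
servo_tool(series=[[[-0.08,-0.19,-0.3],[0,0,-0.25],85],[[-0.08,-0.19,-0.6],[0,0,-0.5],85],[[-0.08,-0.19,-0.9],[0,0,-0.6],85],[[-0.08,-0.19,-0.9],[0,0,-0.6],85],[[-0.08,-0.19,-0.9],[0,0,-0.6],85]])

```text
time_s: 10.6
eef_pos: [0.4337, -0.3494, 0.0531]
ee_rot: [-1.413, 0.813, -0.812]
force: [-0.6, 0.4, -0.2]
opening: 0.0851
```

```bash
python3 - <<'E'
from h import *
c=snap('wrist','w7'); o=get_obs(); print(o['time_s'],o['eef_pos'],o['opening'],o['force'])
cv2.imwrite('pics/w7b.png',cv2.resize(cv2.imread('pics/w7.png'),(800,600)))
print(rim(cloud(c),(.432,-.351),.027,.03))
E
```

```text
10.65 [ 0.43393533 -0.34993093  0.05397903] 0.08483330191330349 [-0.48053485 -0.76557521  0.07894344]
(array([ 0.4321, -0.3509,  0.0267]), 42, np.float64(0.03))
```

View pics/w7b.png

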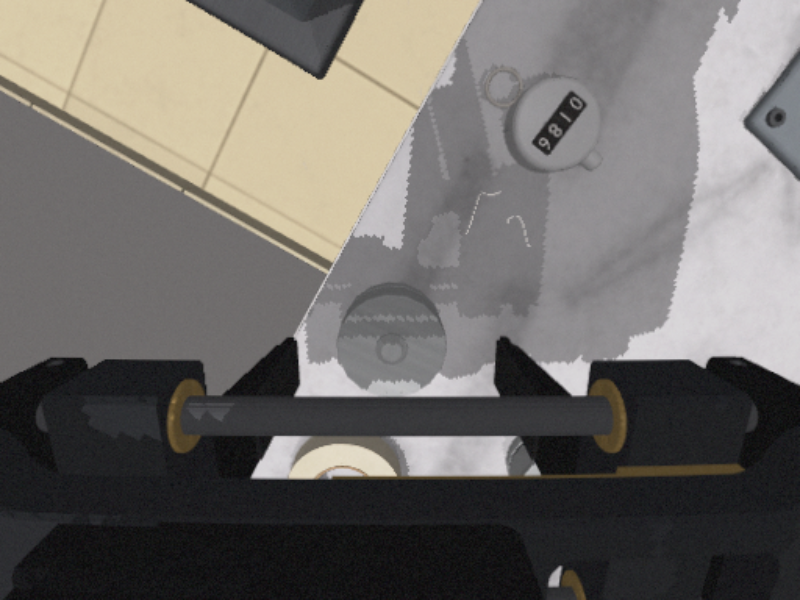

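w54 sits between the fingers (spigot at (392,348)), clear of the tape roll behind. Lower and grip.

Emit:
servo_tool(series=[[[-0.02,-0.01,-0.2],[0,0,0],85],[[-0.02,-0.01,-0.4],[0,0,0],85],[[-0.02,-0.01,-0.46],[0,0,0],85],[[-0.02,-0.01,-0.46],[0,0,0],85],[[-0.02,-0.01,-0.46],[0,0,0],60],[[-0.02,-0.01,-0.46],[0,0,0],45],[[-0.02,-0.01,-0.46],[0,0,0],45],[[-0.02,-0.01,-0.46],[0,0,0],45],[[-0.02,-0.01,-0.46],[0,0,0],45],[[-0.02,-0.01,-0.46],[0,0,0],45]], squeeze=45)

```text
time_s: 11.65
eef_pos: [0.4312, -0.3515, 0.0075]
ee_rot: [-1.412, 0.816, -0.817]
force: [0.8, 1.6, 5.8]
opening: 0.0533
```

Emit:
servo_tool(series=[[[0,0,0.15],[0,0,0],45],[[0,0,0.4],[0,0,0],45],[[0,0,0.7],[0,0,0],45],[[0,0,1],[0,0,0],45],[[0,0,1],[0,0,0],45],[[0,0,1],[0,0,0],45]])

```text
time_s: 12.25
eef_pos: [0.4306, -0.3511, 0.1064]
ee_rot: [-1.412, 0.817, -0.816]
force: [-0.4, 0.5, -6.1]
opening: 0.0535
```

Emit:
servo_tool(series=[[[0.17,0.27,0],[0,0,0.25],45],[[0.35,0.55,0],[0,0,0.5],45],[[0.5,0.8,0],[0,0,0.75],45],[[0.5,0.8,0],[0,0,0.75],45]])

```text
time_s: 12.65
eef_pos: [0.4813, -0.2683, 0.1049]
ee_rot: [-1.509, 0.511, -0.505]
force: [-0.7, -0.0, -5.8]
opening: 0.0532
```

Emit:
servo_tool(series=[[[0.17,0.27,0],[0,0,0.25],45],[[0.35,0.55,0],[0,0,0.5],45],[[0.5,0.8,0],[0,0,0.75],45],[[0.5,0.8,0],[0,0,0.75],45]])

```text
time_s: 13.05
eef_pos: [0.5314, -0.189, 0.1052]
ee_rot: [-1.56, 0.204, -0.2]
force: [0.4, -0.7, -5.2]
opening: 0.0537
```

Emit:
servo_tool(series=[[[0.2,0.27,0],[0,0,0],45],[[0.35,0.5,0],[0,0,0],45],[[0.45,0.61,0],[0,0,0],45],[[0.45,0.61,-0.1],[0,0,0],45],[[0.45,0.61,-0.2],[0,0,0],45],[[0.45,0.61,-0.3],[0,0,0],45],[[0.45,0.61,-0.3],[0,0,0],45],[[0.45,0.61,-0.3],[0,0,0],45]])

```text
time_s: 13.85
eef_pos: [0.5755, -0.131, 0.0767]
ee_rot: [-1.561, 0.208, -0.206]
force: [0.3, -0.2, -5.9]
opening: 0.0532
```

```bash
cat > chk.py <<'E'
import sys
from h import *
tag,R1,z1,R2=sys.argv[1],*map(float,sys.argv[2:5])
c=snap('wrist',tag); o=get_obs(); e=o['eef_pos']; print(o['time_s'],e,o['opening'],o['force'])
cv2.imwrite(f'pics/{tag}b.png',cv2.resize(cv2.imread(f'pics/{tag}.png')[110:330,120:400],None,fx=2.5,fy=2.5))
cw=cloud(c)
print('below',rim(cw,(.5745,-.1298),R1,z1)); print('held',rim(cw,e[:2]+[-.001,0],R2,e[2]+.022,.004))
E
python3 chk.py w8 .032 .046 .027
```

```text
13.9 [ 0.57581981 -0.13097442  0.07717065] 0.053024355896079185 [-0.16260759  0.37631951 -4.69872669]
below (array([ 0.575 , -0.1297,  0.0316]), 24, np.float64(0.0459))
held (array([ 0.5763, -0.1299,  0.0269]), 33, np.float64(0.0992))
```

View pics/w8b.png

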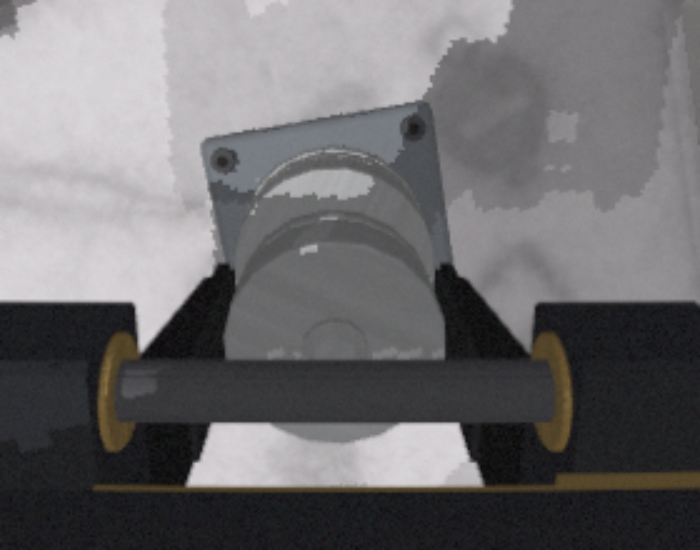

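The held w54 is 1.3 mm off in x. Correct and lower.

Emit:
servo_tool(series=[[[-0.013,0,0],[0,0,0],45],[[-0.013,0,-0.08],[0,0,0],45],[[-0.013,0,-0.14],[0,0,0],45],[[-0.013,0,-0.19],[0,0,0],45],[[-0.013,0,-0.22],[0,0,0],45],[[-0.013,0,-0.23],[0,0,0],45],[[-0.013,0,-0.23],[0,0,0],45]])

```text
time_s: 14.6
eef_pos: [0.5747, -0.1304, 0.054]
ee_rot: [-1.561, 0.206, -0.206]
force: [-0.2, -0.2, -5.8]
opening: 0.0535
```

Emit:
servo_tool(series=[[[0,0,-0.007],[0,0,0],45],[[0,0,-0.007],[0,0,0],45],[[0,0,-0.013],[0,0,0],45],[[0,0,-0.013],[0,0,0],45]])

```text
time_s: 15.0
eef_pos: [0.5748, -0.1305, 0.0535]
ee_rot: [-1.561, 0.206, -0.207]
force: [-3.2, 0.5, 3.8]
opening: 0.0537
```

Emit:
servo_tool(series=[[[0,0,0],[0,0,0],57],[[0,0,0],[0,0,0],65],[[0,0,0],[0,0,0],80],[[0,0,0],[0,0,0],80],[[0,0,0],[0,0,0],80],[[0,0,0.3],[0,0,0],80],[[0,0,0.6],[0,0,0],80],[[0,0,0.8],[0,0,0],80],[[0,0,0.8],[0,0,0],80]])

```text
time_s: 15.9
eef_pos: [0.5758, -0.1308, 0.1355]
ee_rot: [-1.562, 0.203, -0.21]
force: [0.2, 1.0, 0.4]
opening: 0.0799
```

```bash
python3 - <<'E'
from h import *
for n in('top0','scene0'):
    ct=cloud(load(n)); v=load(n)['range_z']>0
    for y in(-.46,-.5,-.55,-.6,-.7,-.8,-1):
        m=v&(abs(ct[...,1]-y)<.02)&(ct[...,0]>.2)&(ct[...,0]<.9); q=ct[m][:,2]
        print(n,y,len(q),np.percentile(q,[0,50,100]).round(3) if len(q) else '')
c=load('w7');cw=cloud(c);print(cw[100,30],cw[150,100],cw[180,150],c['range_z'][100,30])
E
python3 chk.py w9 .027 .076 .02
```

```text
top0 -0.46 3705 [-0.725  0.001  0.164]
top0 -0.5 38544 [-0.724  0.29   0.545]
top0 -0.55 0 
top0 -0.6 0 
top0 -0.7 0 
top0 -0.8 0 
top0 -1 0 
scene0 -0.46 3091 [-0.723 -0.003  0.16 ]
scene0 -0.5 1647 [-0.722 -0.592  0.021]
scene0 -0.55 886 [-0.723 -0.711 -0.698]
scene0 -0.6 509 [-0.723 -0.711 -0.699]
scene0 -0.7 0 
scene0 -0.8 0 
scene0 -1 0 
[-0.08234986 -0.49953487 -0.41963807] [ 0.14159671 -0.49814153 -0.35033851] [ 0.26642261 -0.49798327 -0.33639505] 0.607359
15.95 [ 0.57505993 -0.13057347  0.13381528] 0.07971604740540283 [ 0.78243318  0.32814738 -0.68128702]
below (array([ 0.5758, -0.1292,  0.0266]), 42, np.float64(0.076))Traceback (most recent call last):
  File "chk.py", line 7, in <module>
    print('below',rim(cw,(.5745,-.1298),R1,z1)); print('held',rim(cw,e[:2]+[-.001,0],R2,e[2]+.022,.004))
                                                              ~~~^^^^^^^^^^^^^^^^^^^^^^^^^^^^^^^^^^^^^^
  File "h.py", line 35, in rim
    pts=np.array(pts); r=least_squares(lambda x:np.linalg.norm(pts-x[:2],axis=1)-x[2],[*c0,R],loss='soft_l1',f_scale=.001).x; c0=r[:2]
                  
[... 171 characters left out ...]
        fun_wrapped,
    ...<6 lines>...
        workers=workers
    )
    self._update_fun()
    ~~~~~~~~~~~~~~~~^^
    self.f = self.fun_wrapped(xp_copy(self.x))
             ~~~~~~~~~~~~~~~~^^^^^^^^^^^^^^^^^
    return np.atleast_1d(self.fun(x))
                         ~~~~~~~~^^^
    return self.f(x, *self.args, **self.kwargs)
           ~~~~~~^^^^^^^^^^^^^^^^^^^^^^^^^^^^^^
  File "h.py", line 35, in <lambda>
    pts=np.array(pts); r=least_squares(lambda x:np.linalg.norm(pts-x[:2],axis=1)-x[2],[*c0,R],loss='soft_l1',f_scale=.001).x; c0=r[:2]
                                                               ~~~^~~~~~
ValueError: operands could not be broadcast together with shapes (0,) (2,)
```

View pics/w9b.png

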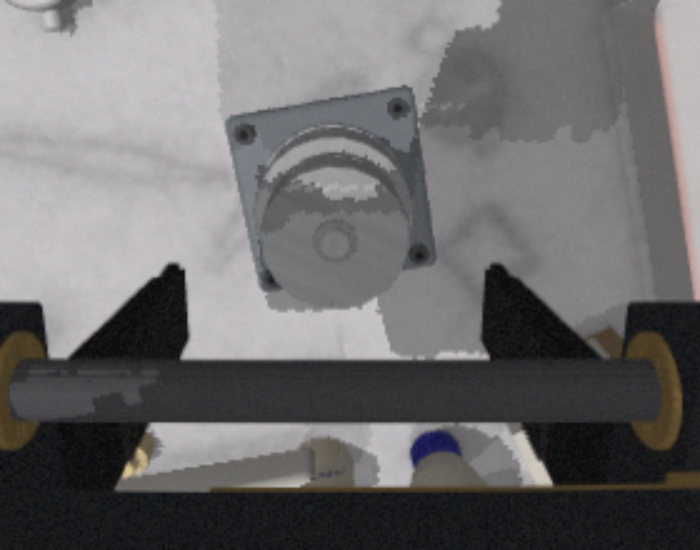

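w54 is seated (top at 0.076, spigot (335,240)). Next w44. There is a wall at y≈-0.5, so jaws go roughly along y.

Emit:
servo_tool(series=[[[0,-0.4,0],[0,0,0.25],72],[[-0.1,-0.8,0],[0,0,0.5],72],[[-0.1,-1,0],[0,0,0.5],72]])

```text
time_s: 16.25
eef_pos: [0.5635, -0.2326, 0.1315]
ee_rot: [-1.57, 0.0, 0.002]
force: [0.5, -0.3, -0.3]
opening: 0.0723
```

Emit:
servo_tool(series=[[[-0.06,-0.4,0],[0,0,0],72],[[-0.13,-0.8,0],[0,0,0],72],[[-0.13,-1,0],[0,0,0],72],[[-0.13,-1,0],[0,0,0],72]])

```text
time_s: 16.65
eef_pos: [0.5513, -0.3324, 0.1317]
ee_rot: [-1.57, 0.005, -0.004]
force: [0.0, -0.2, -0.9]
opening: 0.0723
```

Emit:
servo_tool(series=[[[0,-0.2,0],[0,0,0],72],[[0,-0.46,-0.2],[0,0,0],72],[[0,-0.46,-0.5],[0,0,0],72],[[0,-0.46,-0.8],[0,0,0],72],[[0,-0.46,-0.8],[0,0,0],72],[[0,-0.46,-0.8],[0,0,0],72]])

```text
time_s: 17.25
eef_pos: [0.5521, -0.376, 0.0531]
ee_rot: [-1.57, 0.001, -0.0]
force: [0.6, 0.7, 1.2]
opening: 0.0716
```

```bash
python3 - <<'E'
from h import *
c=snap('wrist','w10'); o=get_obs(); print(o['time_s'],o['eef_pos'],o['opening'],o['force'],o['joints'])
cv2.imwrite('pics/w10b.png',cv2.resize(cv2.imread('pics/w10.png'),(800,600)))
print(rim(cloud(c),(.552,-.3765),.022,.03))
E
```

```text
17.3 [ 0.55243915 -0.37639392  0.05406144] 0.0726392567105419 [-0.21461708 -0.21787817  1.13892347] [-6.96875972e-01  7.27845170e-01  1.58267047e+00  1.55966732e-04
  8.29950804e-01 -2.26714010e+00]
(array([ 0.5515, -0.3766,  0.0215]), 42, np.float64(0.03))
```

View pics/w10b.png

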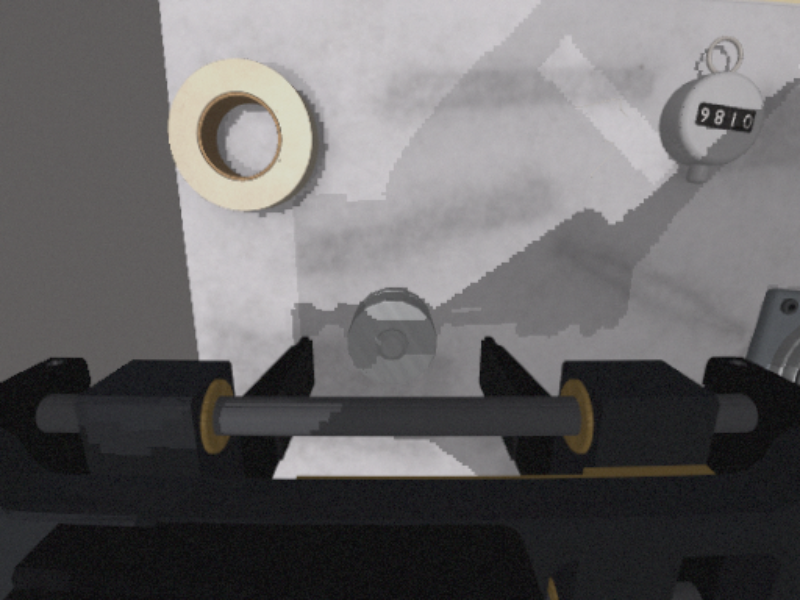

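w44 is centred between the fingers (spigot at (392,343)). Lower, grip, lift.

Emit:
servo_tool(series=[[[-0.01,0,-0.2],[0,0,0],72],[[-0.01,0,-0.4],[0,0,0],72],[[-0.01,0,-0.46],[0,0,0],72],[[-0.01,0,-0.46],[0,0,0],72],[[-0.01,0,-0.46],[0,0,0],50],[[-0.01,0,-0.46],[0,0,0],36],[[-0.01,0,-0.46],[0,0,0],36],[[-0.01,0,-0.46],[0,0,0],36],[[-0.01,0,-0.46],[0,0,0],36],[[-0.01,0,-0.46],[0,0,0],36]], squeeze=40)

```text
time_s: 18.3
eef_pos: [0.5509, -0.3768, 0.0074]
ee_rot: [-1.572, 0.0, -0.001]
force: [-0.4, -1.3, 5.8]
opening: 0.0432
```

Emit:
servo_tool(series=[[[0,0,0.15],[0,0,0],36],[[0,0,0.4],[0,0,0],36],[[0,0,0.7],[0,0,0],36],[[0,0,1],[0,0,0],36],[[0,0,1],[0,0,0],36],[[0,0,1],[0,0,0],36]])

```text
time_s: 18.9
eef_pos: [0.5504, -0.3761, 0.1069]
ee_rot: [-1.571, 0.001, -0.001]
force: [-0.1, 0.5, -3.3]
opening: 0.0435
```

Emit:
servo_tool(series=[[[0.05,0.3,0.2],[0,0,0],36],[[0.1,0.6,0.3],[0,0,0],36],[[0.1,0.9,0.3],[0,0,0],36],[[0.1,0.95,0.3],[0,0,0],36],[[0.1,0.95,0.3],[0,0,0],36]])

```text
time_s: 19.4
eef_pos: [0.5602, -0.2804, 0.1355]
ee_rot: [-1.569, 0.001, 0.002]
force: [0.4, -0.6, -3.9]
opening: 0.0433
```

Emit:
servo_tool(series=[[[0.05,0.3,0],[0,0,-0.2],36],[[0.1,0.6,0],[0,0,-0.4],36],[[0.1,0.9,0],[0,0,-0.5],36],[[0.1,0.95,0],[0,0,-0.5],36],[[0.1,0.95,0],[0,0,-0.5],36]])

```text
time_s: 19.9
eef_pos: [0.5706, -0.1867, 0.1362]
ee_rot: [-1.561, 0.206, -0.204]
force: [0.2, -0.2, -2.9]
opening: 0.0436
```

Emit:
servo_tool(series=[[[0.05,0.2,0],[0,0,0],36],[[0.05,0.4,0],[0,0,0],36],[[0.05,0.57,0],[0,0,0],36],[[0.05,0.57,-0.1],[0,0,0],36],[[0.05,0.57,-0.2],[0,0,0],36],[[0.05,0.57,-0.3],[0,0,0],36],[[0.05,0.57,-0.3],[0,0,0],36],[[0.05,0.57,-0.3],[0,0,0],36]])

```text
time_s: 20.7
eef_pos: [0.5756, -0.13, 0.1064]
ee_rot: [-1.561, 0.207, -0.206]
force: [-0.8, -0.4, -2.8]
opening: 0.0434
```

```bash
python3 chk.py w11 .027 .076 .022
```

```text
20.75 [ 0.57574525 -0.12988343  0.10680802] 0.04341137625205165 [ 0.10554265  0.84685757 -2.70230445]
below (array([ 0.5753, -0.1291,  0.0263]), 24, np.float64(0.0758))
held (array([ 0.5764, -0.1285,  0.0221]), 25, np.float64(0.129))
```

View pics/w11b.png

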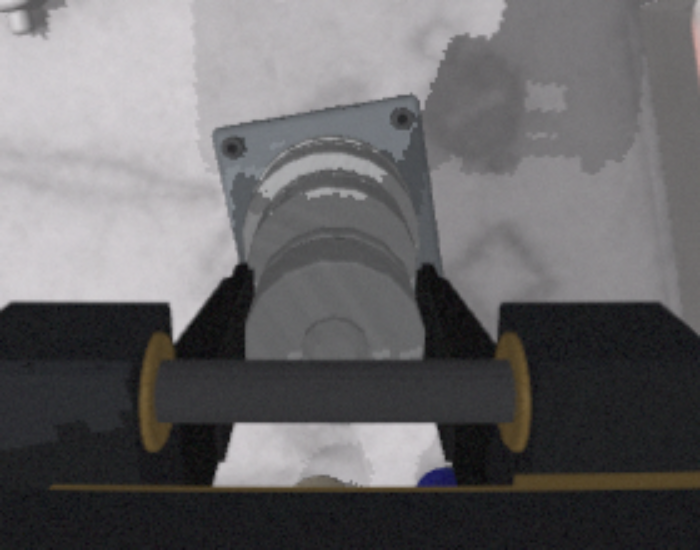

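Emit:
servo_tool(series=[[[-0.008,-0.006,0],[0,0,0],36],[[-0.008,-0.006,-0.08],[0,0,0],36],[[-0.008,-0.006,-0.14],[0,0,0],36],[[-0.008,-0.006,-0.19],[0,0,0],36],[[-0.008,-0.006,-0.22],[0,0,0],36],[[-0.008,-0.006,-0.22],[0,0,0],36]])

```text
time_s: 21.35
eef_pos: [0.5746, -0.1299, 0.0843]
ee_rot: [-1.561, 0.207, -0.206]
force: [-0.6, 0.2, -3.6]
opening: 0.0435
```

Emit:
servo_tool(series=[[[0,0,-0.008],[0,0,0],36],[[0,0,-0.008],[0,0,0],36],[[0,0,-0.012],[0,0,0],36],[[0,0,-0.012],[0,0,0],36]])

```text
time_s: 21.75
eef_pos: [0.5749, -0.13, 0.0838]
ee_rot: [-1.561, 0.206, -0.206]
force: [-0.0, -0.3, -2.5]
opening: 0.0432
```

Emit:
servo_tool(series=[[[0,0,-0.005],[0,0,0],36],[[0,0,-0.005],[0,0,0],36],[[0,0,-0.005],[0,0,0],36]])

```text
time_s: 22.05
eef_pos: [0.5749, -0.13, 0.0834]
ee_rot: [-1.561, 0.206, -0.207]
force: [-1.5, 0.8, 2.0]
opening: 0.0432
```

Emit:
servo_tool(series=[[[0,0,0],[0,0,0],46],[[0,0,0],[0,0,0],55],[[0,0,0],[0,0,0],65],[[0,0,0],[0,0,0],65],[[0,0,0],[0,0,0],65],[[0,0,0.3],[0,0,0],65],[[0,0,0.6],[0,0,0],65],[[0,0,0.7],[0,0,0],65],[[0,0,0.7],[0,0,0],65]])

```text
time_s: 22.95
eef_pos: [0.5753, -0.1301, 0.1543]
ee_rot: [-1.561, 0.204, -0.208]
force: [-0.7, 0.6, -0.6]
opening: 0.0652
```

```bash
python3 chk.py w12 .022 .106 .02 2>/dev/null
```

```text
23.0 [ 0.57476553 -0.12998063  0.15304196] 0.06497234758650802 [-0.19216293 -0.01196549 -0.3145184 ]
below (array([ 0.5755, -0.1287,  0.0215]), 42, np.float64(0.106))
```

View pics/w12b.png

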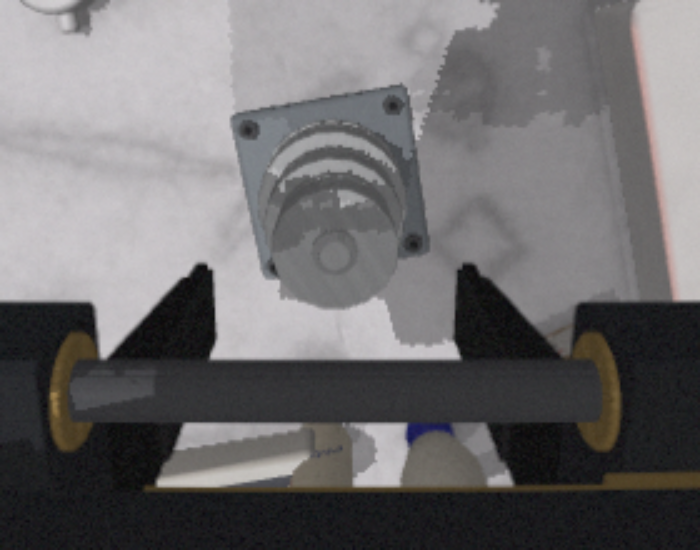

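w44 is seated (top at 0.106, spigot (335,252)). Now w34.

Emit:
servo_tool(series=[[[-0.3,0.05,0],[0,0,0],60],[[-0.7,0.08,0],[0,0,0],60],[[-1,0.08,0],[0,0,0],60],[[-1,0.08,0],[0,0,0],60]])

```text
time_s: 23.4
eef_pos: [0.4712, -0.1213, 0.1519]
ee_rot: [-1.56, 0.21, -0.203]
force: [0.8, 0.1, -0.3]
opening: 0.0598
```

Emit:
servo_tool(series=[[[-0.3,0,-0.2],[0,0,0],60],[[-0.54,0,-0.5],[0,0,0],60],[[-0.54,0,-0.8],[0,0,0],60],[[-0.54,0,-1],[0,0,0],60],[[-0.54,0,-1],[0,0,0],60],[[-0.54,0,-1],[0,0,0],60]])

```text
time_s: 24.0
eef_pos: [0.421, -0.122, 0.0528]
ee_rot: [-1.56, 0.207, -0.205]
force: [1.0, 0.6, 0.0]
opening: 0.0602
```

```bash
python3 - <<'E'
from h import *
c=snap('wrist','w13'); o=get_obs(); print(o['time_s'],o['eef_pos'],o['opening'],o['force'],o['joints'])
cv2.imwrite('pics/w13b.png',cv2.resize(cv2.imread('pics/w13.png'),(800,600)))
print(rim(cloud(c),(.4205,-.122),.017,.03))
E
```

```text
24.05 [ 0.42125693 -0.12211708  0.05334686] 0.060149715570065494 [-0.02486042 -0.30356773  0.19410801] [-4.33034289e-01  5.04739777e-01  2.16120375e+00  2.04771087e-04
  4.75778013e-01 -1.74131492e+00]
(array([ 0.42  , -0.1212,  0.0165]), 42, np.float64(0.03))
```

View pics/w13b.png

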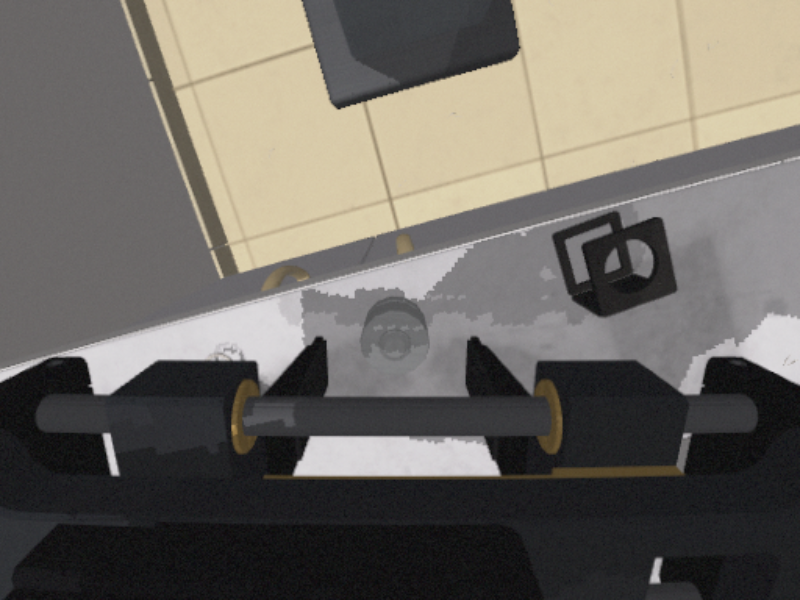

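The grey w34 is centred between the fingers (spigot at (395,345)), with the pick glass well to the right.

Emit:
servo_tool(series=[[[-0.01,0.008,-0.2],[0,0,0],60],[[-0.01,0.008,-0.4],[0,0,0],60],[[-0.01,0.008,-0.45],[0,0,0],60],[[-0.01,0.008,-0.45],[0,0,0],60],[[-0.01,0.008,-0.45],[0,0,0],40],[[-0.01,0.008,-0.45],[0,0,0],26],[[-0.01,0.008,-0.45],[0,0,0],26],[[-0.01,0.008,-0.45],[0,0,0],26],[[-0.01,0.008,-0.45],[0,0,0],26],[[-0.01,0.008,-0.45],[0,0,0],26]], squeeze=35)

```text
time_s: 25.05
eef_pos: [0.4201, -0.1213, 0.0086]
ee_rot: [-1.561, 0.206, -0.207]
force: [-0.9, 0.6, 7.6]
opening: 0.0333
```

Emit:
servo_tool(series=[[[0,0,0.15],[0,0,0],26],[[0,0,0.4],[0,0,0],26],[[0,0,0.7],[0,0,0],26],[[0,0,1],[0,0,0],26],[[0,0,1],[0,0,0],26]])

```text
time_s: 25.55
eef_pos: [0.4209, -0.1217, 0.1109]
ee_rot: [-1.562, 0.202, -0.21]
force: [0.1, 0.3, -2.5]
opening: 0.0335
```

Emit:
servo_tool(series=[[[0.1,0,0.25],[0,0,0],26],[[0.3,-0.05,0.5],[0,0,0],26],[[0.5,-0.08,0.6],[0,0,0],26],[[0.75,-0.08,0.6],[0,0,0],26],[[1,-0.08,0.6],[0,0,0],26],[[1,-0.08,0.6],[0,0,0],26]])

```text
time_s: 26.15
eef_pos: [0.5217, -0.1293, 0.1669]
ee_rot: [-1.561, 0.206, -0.206]
force: [0.0, -0.2, -0.8]
opening: 0.0335
```

Emit:
servo_tool(series=[[[0.25,0,0],[0,0,0],26],[[0.45,0,0],[0,0,0],26],[[0.55,0,0],[0,0,0],26],[[0.55,0,-0.1],[0,0,0],26],[[0.55,0,-0.2],[0,0,0],26],[[0.55,0,-0.3],[0,0,0],26],[[0.55,0,-0.3],[0,0,0],26],[[0.55,0,-0.3],[0,0,0],26]])

```text
time_s: 26.95
eef_pos: [0.5744, -0.1293, 0.1379]
ee_rot: [-1.561, 0.207, -0.206]
force: [-0.9, -0.4, -1.6]
opening: 0.0332
```

```bash
python3 chk.py w14 .022 .106 .017
```

```text
27.0 [ 0.57473026 -0.12933395  0.13829609] 0.03322545199108871 [ 0.11491576  0.61192042 -1.59940719]
below (array([ 0.5748, -0.1284,  0.021 ]), 27, np.float64(0.1058))
held (array([ 0.5752, -0.1281,  0.0173]), 26, np.float64(0.1598))
```

View pics/w14b.png

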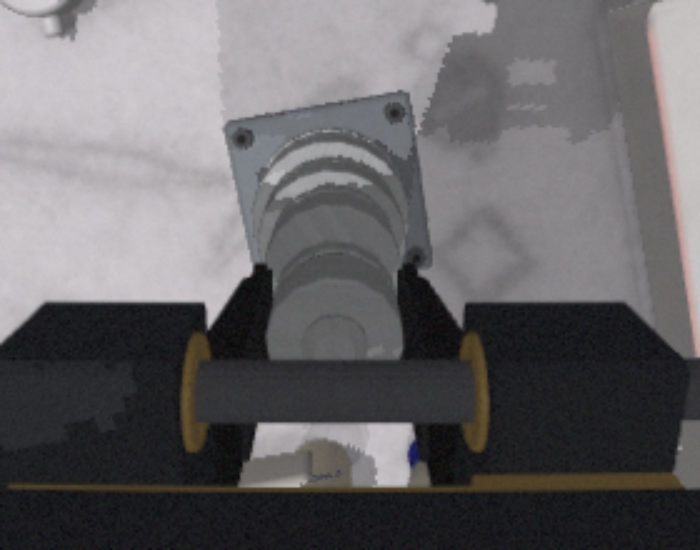

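Emit:
servo_tool(series=[[[0,0,-0.08],[0,0,0],26],[[0,0,-0.14],[0,0,0],26],[[0,0,-0.19],[0,0,0],26],[[0,0,-0.22],[0,0,0],26],[[0,0,-0.225],[0,0,0],26],[[0,0,-0.225],[0,0,0],26]])

```text
time_s: 27.6
eef_pos: [0.5749, -0.1293, 0.1156]
ee_rot: [-1.561, 0.206, -0.206]
force: [-0.1, 0.0, -1.2]
opening: 0.0335
```

Emit:
servo_tool(series=[[[0,0,-0.006],[0,0,0],26],[[0,0,-0.006],[0,0,0],26],[[0,0,-0.012],[0,0,0],26],[[0,0,-0.012],[0,0,0],26]])

```text
time_s: 28.0
eef_pos: [0.5749, -0.1293, 0.1146]
ee_rot: [-1.561, 0.206, -0.207]
force: [0.7, -0.4, -0.8]
opening: 0.0336
```

Emit:
servo_tool(series=[[[0,0,-0.005],[0,0,0],26],[[0,0,-0.005],[0,0,0],26],[[0,0,-0.008],[0,0,0],26],[[0,0,-0.008],[0,0,0],26]])

```text
time_s: 28.4
eef_pos: [0.575, -0.1293, 0.1146]
ee_rot: [-1.561, 0.205, -0.207]
force: [-2.7, 0.6, 7.7]
opening: 0.033
```

Contact. Release, rise and back away toward the base, then check.

Emit:
servo_tool(series=[[[0,0,0.005],[0,0,0],36],[[0,0,0.005],[0,0,0],45],[[0,0,0.005],[0,0,0],60],[[0,0,0.005],[0,0,0],60],[[0,0,0.005],[0,0,0],60],[[0,0,0.3],[0,0,0],60],[[0,0,0.6],[0,0,0],60],[[0,0,0.8],[0,0,0],60],[[0,0,0.8],[0,0,0],60]])

```text
time_s: 29.3
eef_pos: [0.5758, -0.1295, 0.1963]
ee_rot: [-1.562, 0.203, -0.21]
force: [0.0, -0.2, 0.4]
opening: 0.06
```

```bash
python3 chk.py w15 .017 .136 .017 2>/dev/null
```

```text
29.35 [ 0.57518071 -0.12933178  0.19453092] 0.060067326253440245 [-0.15856017 -0.04488694 -0.59562529]
below (array([ 0.5753, -0.1279,  0.0165]), 42, np.float64(0.136))
```

Emit:
servo_tool(series=[[[-0.4,-0.3,0.2],[0,0,0],60],[[-0.8,-0.7,0.2],[0,0,0],60],[[-1,-1,0.2],[0,0,0],60],[[-1,-1,0.2],[0,0,0],60]])

```text
time_s: 29.75
eef_pos: [0.472, -0.2322, 0.2127]
ee_rot: [-1.56, 0.211, -0.208]
force: [0.6, 0.8, 0.8]
opening: 0.0603
```

```bash
python3 - <<'E'
from h import *
s=snap('scene','s16');t=snap('top','t16');o=get_obs();print(o['time_s'],o['force'],o['eef_pos'])
a=cv2.resize(cv2.imread('pics/s16.png')[140:270,180:390],None,fx=3.8,fy=3.8,interpolation=cv2.INTER_CUBIC);cv2.imwrite('pics/s16b.png',a)
cv2.imwrite('pics/t16b.png',cv2.resize(cv2.imread('pics/t16.png')[130:260,90:415],None,fx=2.45,fy=2.45,interpolation=cv2.INTER_CUBIC))
E
```

```text
29.85 [-0.99256711 -0.13550391 -1.05455763] [ 0.47417292 -0.22975674  0.21277233]
```

View pics/s16b.png

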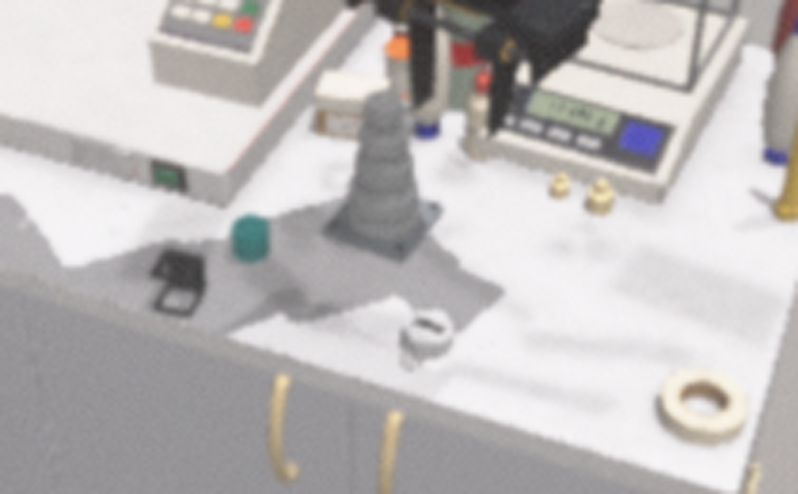

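View pics/t16b.png

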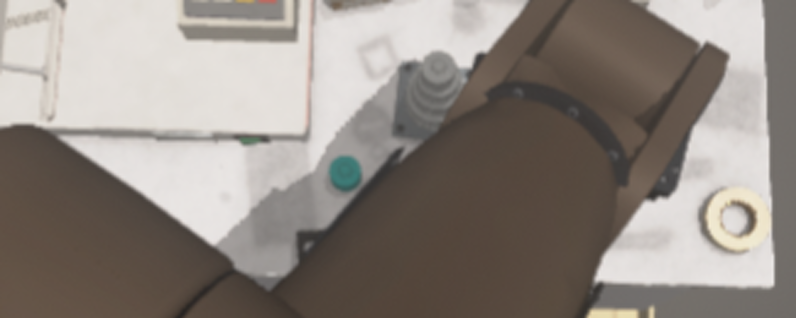

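View pics/w15b.png

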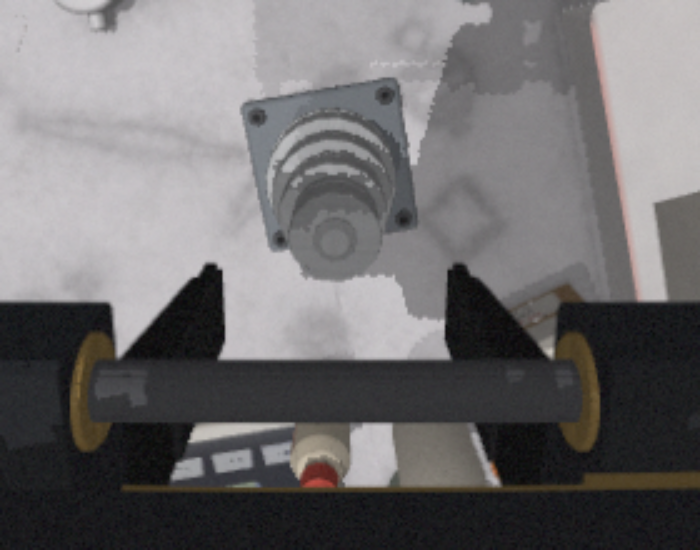

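The stack stands straight at about (385,170) in the scene crop, with its top at 0.136 m, the full seated height. Bystanders are at the same crop positions as before, and the arm is clear. Hand in.

Emit:
servo_tool(series=[[[0,0,0],[0,0,0],60],[[0,0,0],[0,0,0],60],[[0,0,0],[0,0,0],60]])

```text
time_s: 30.15
eef_pos: [0.4753, -0.2284, 0.2133]
ee_rot: [-1.561, 0.205, -0.205]
force: [0.1, -1.2, -0.6]
opening: 0.0598
```

```bash
python3 -c "
from bench import *
o=get_obs();print(o['time_s'],abs(o['qvel']).max());print(sign_off())"
```

```text
30.15 0.0025231042334802473
the job is handed in; nothing more can be done
None
```

The four weights are stacked on the platen in order 64, 54, 44, 34 mm, widest at the bottom. I handed the job in at about 30 s of the 104 s allowed; the sign-off gave no verdict.

- **Heights:** after each placing, the wrist camera read the weight's top face at 46.1, 76.0, 106.0 and 136.0 mm. The text's heights give 46, 76, 106 and 136 mm, so every weight is fully down over its spigot.
- **Centring:** circle fits put all four centres within about 2 mm of the platen's axis. That is inside the 4 mm play.
- **Bystanders:** the pick glass, tally counter, tape roll and turquoise look-alike are in the same places in the last scene picture as at the start. I did not re-check the tape measure in the final pictures; the arm passed near it only on the first swing, with no force on the wrist.
- **Disagreement:** the early platen positions from the scene and top cameras and the distant wrist view differed by up to about 9 mm. I placed each weight using the close wrist-camera fits instead, and those agreed with the top camera's depth fit to about 2 mm.

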